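Build up the keyed stage riser

ROBOT

A 6-joint arm with a two-finger parallel gripper is mounted at the origin on the work surface. World frame = base frame: x ahead of the robot, y to its left, z up, the work surface at z = 0. Lengths are in mm, angles in rad, forces in N, time in s.
With the tool pointing down it reaches from about 350 to 925 mm from the base axis. Payload 6.4 kg.
Tool frame: the origin (TCP) lies at the very end of the fingers, on their centre line; the grasp point (between the pads) lies 19 mm behind it (robot.pinch_z is the distance from the TCP to the grasp point, in mm); z points along the fingers, y is the direction in which the jaws open and shut (so a half turn about z gives the same grasp; the last joint's range is limited). The gripper opens to 94 mm and grips with 3 to 60 N. Pads are 16 mm wide; open, the fingers measure 119 mm over their backs; the gripper's body (75 mm by 177 mm) begins 78 mm behind the grasp point.
Start: joints at [-0.174, 0.245, 1.558, -0, 1.339, -0.174], TCP at [650.011, 0.004, 205.455] pointing down, gripper open.
Joint ranges: [-3.13, 3.13], [-1.02, 2.26], [0.13, 2.54], [-0.95, 4.09], [0.21, 2.88], [-2.74, 2.74]. Speed limits (rad/s): [2.57, 2.57, 3.14, 3.14, 3.14, 3.14].

INTERFACE

Orientations are given as a unit quaternion [w, x, y, z].
In Python, from cell import robot gives the robot as it stands.
- The arm moves only by the shell command python3 -m inch 'ROWS' [FORCE]. ROWS is JSON, a list of rows, each an object with "hand": the closure, from -1 (fully open) to 1 (shut); "slide": the shift along the world's x, y, z in mm, a list of three; "spin": the turn about the world's z in degrees. A call has 1 to 10 rows; each row is the pose to reach, as a shift and turn from the pose measured when the call began; what a row does not reach only later rows make up. A row lasts 1/8 s, in which the tool goes at most 62.5 mm and 10.7 degrees, less where a joint would pass 70% of its speed; a pose out of reach is approached as far as the arm can. A call with a gripper value outside its range is refused whole. The fingers move at their own pace and stop on an object; FORCE is the grip in N (left out, the last holds). Time passes only in rows, so rows that repeat a pose let the fingers close. It gives the time, the measured TCP pose, the force and the opening at its end, in the units of the state.
- robot.sense(): the state, without advancing time (a new reading comes with each control period).
- robot.capture(name): name is "scene" or "side" or "wrist"; returns the picture (480x640x3 uint8, blue, green, red); there is no depth.
- robot.camera_params(name): a dict with "vfov" (degrees; the focal length in pixels is half the picture's height over the tangent of half this angle, whatever the lens; pixels are square), "cx", "cy" (the principal point, pixels), "R" (3x3) and "t" (3): a world point X has camera coordinates R X + t. Camera axes: x right, y down, z forward; pixel columns grow to the right and rows downward; lengths in mm; the calibration is good to about 2 mm. The wrist camera is an equidistant fisheye: a pixel r from the principal point sees the ray r / f radians off the axis. A picture is of the moment at which its call begins: read the wrist's pose just before it. camera_params takes no time and is no camera call; for the wrist camera it gives the pose at the moment of the call.
- robot.close_job(): hands the job in, once; it reports no verdict.
Trained networks look in the newest picture that a camera, given by its name, has taken for a name from the list of things; names that differ only in an ending like _2 or _b are one class to them, and where a whole thing is asked for, a point or a joint stands for the part that bears it (a point fixed in the world has none). Each returns a list of dicts, best first, with "confidence" (0 to 1); they miss things now and then, are a little off and sometimes report something else, mostly with a low value. They report only what shows in the picture. A call takes as long as a camera call.
- robot.cut_out(camera, target): "pixels" (480x640 bool, what is visible of it) and "centre" ([column, row] in pixels, amid what is visible of it).
The state is a dict: "time_s": time; "q": joint angles; "joint_velocities": joint speeds; "effort": joint torques, N m; "position": TCP position; "tool_rot": TCP orientation; "wrist_force": force on the tool from outside, world axes, zero at the start; "moment": the same for the moment, N m; "width": finger opening in mm.
Only numpy, scipy, OpenCV 4.12 (cv2) and the standard library are available. Lean on these libraries where they do the work, as an engineer would, in place of code of your own. Each camera call takes 0.05 s, during which the arm holds its last target. There are 200 camera calls.

TASK

Build up the microscope's stage riser: turn the lower collar clockwise (seen from above) by its lever, without lifting it off the foot, until its lugs drop fully home into the notches of the foot. Then set the upper collar, the one with the square neck, on top of it so that its lugs drop fully home into the lower collar's notches, both levers one above the other, and let go. Leave the other things on the bench undisturbed.

Things in the scene. Friction and masses are not known exactly. Their poses are not given: they have to be found in the camera images.
- foot_rim (a point): Fixed grey-painted riser foot: base plate 130 x 110 x 12 mm, round pedestal 96 mm across. Point: on its vertical axis, at the top face of its bare-metal rim (34 to 48 mm from the axis), 38 mm above the bench. The rim has 3 notches 16 mm wide, 8 mm deep, spaced like the collars' lugs, but the rim is clamped at an angle unrelated to this frame: it must be seen or felt.
- pin_tip (a point): Tip of the foot's upright steel guide pin, 25 mm in diameter, on the foot's axis, 90 mm above the bench; its last 10 mm are a cone. Both collars (bore 28 mm) turn on it.
- lower_mid (a point): Lower collar, bare metal, loose, 0.28 kg, 96 mm across, 18 mm tall plate; 3 notches 16 mm wide, 8 mm deep in its top rim straight above its own lugs. Starts on the pin, standing on its lugs on the rim, 25 to 70 deg anticlockwise of home. Point: on its axis, 9 mm above the plate's underside, z up; 15 mm above the foot_rim point now, 9 mm when home (lugs then stop it turning).
- lower_lever (a point): Middle of the lower collar's lever, a radial bar along +x of the collar's frame (both its points), 12 mm wide and tall, 44 to 92 mm from the axis; point: 75 mm out, 8 mm above the plate's underside. Lugs under the plate: 3, 11 mm wide, 6 mm tall, 41 mm from the axis at 0, 105, 230 deg anticlockwise from the lever.
- upper_mid (a point): Upper collar, bare metal, loose, 0.30 kg, standing on its lugs on the bench: plate 96 mm across, 10 mm thick, on it an open square neck 40 x 40 mm, sides along x and y, 10 to 48 mm above the plate's underside (grip it here). Point: on its axis, 24 mm above the underside. Home on the lower collar it is 42 mm above the foot_rim point, its lever right above the other; out of index 48 mm.
- upper_lever (a point): Middle of the upper collar's lever, as on the lower collar: bar along +x of the collar's frame, 12 mm wide and tall, 44 to 92 mm from the axis; point: 75 mm out, 8 mm above the plate's underside. Lugs under the plate: 3, 11 mm wide, 6 mm tall, 41 mm from the axis at 0, 105, 230 deg anticlockwise from the lever.
- wash_bottle: Bystander: white plastic bottle 60 mm in diameter, 150 mm tall; origin under its centre.
- objective: Bystander: steel microscope objective 34 mm in diameter, 52 mm tall, standing; origin under its centre.
- puck: Bystander: grey specimen mount, disc 30 mm in diameter, 18 mm tall; origin under its centre.
- specimen_tray: Bystander: white divided tray 100 x 160 x 25 mm; origin under its centre.

How it is judged:
By the outcome, as a careful person would: the job done as asked, in the order asked, and still so for the second after the job is handed in, with the robot touching nothing.
It also fails if it takes over 72 s, if anything falls off the work surface, if the arm or the gripper's body presses on something with over 40 N, if the wrist force passes 120 N, or if a joint passes its speed limit or range.

## Working session

There is one attempt and no reset: what is moved stays moved. The work goes in short steps, Python scripts to look and compute and a shell command to move; the robot and the scene stay as the last step left them, time stands still between calls to the robot, and variables do not carry over. Pictures are saved under pics/ and viewed, about 8 in all and at most 12, crops included, and the job is handed in when it is done.

```bash
mkdir -p pics; ls; cat > h.py <<'E'
import numpy as np,cv2
from cell import robot
def ray(p,px,fish=False):
    f=240/np.tan(np.radians(p["vfov"])/2);u=np.array([px[0]-p["cx"],px[1]-p["cy"]],float)
    if fish:
        r=np.hypot(*u);th=r/f;d=np.array([*(u/max(r,1e-9)*np.sin(th)),np.cos(th)])
    else: d=np.array([*(u/f),1.])
    R=np.array(p["R"]);t=np.array(p["t"]);return -R.T@t,R.T@d
def onz(p,px,z,fish=False):
    o,d=ray(p,px,fish);return o+d*(z-o[2])/d[2]
def proj(p,X,fish=False):
    f=240/np.tan(np.radians(p["vfov"])/2);c=np.array(p["R"])@np.array(X,float)+np.array(p["t"])
    if fish:
        r=np.hypot(c[0],c[1]);th=np.arctan2(r,c[2]);return np.array([p["cx"],p["cy"]])+c[:2]/max(r,1e-9)*th*f
    return np.array([p["cx"],p["cy"]])+c[:2]/c[2]*f
E
python3 - <<'E'
from h import *
s=robot.sense();print(s["time_s"],s["position"],s["tool_rot"],s["width"])
ims=[]
for n in["scene","side","wrist"]:
    im=robot.capture(n);cv2.imwrite(f"pics/{n}0.png",im)
    p=robot.camera_params(n);print(n,p["vfov"],(-np.array(p["R"]).T@np.array(p["t"])).round())
    for t in["foot_rim","pin_tip","lower_mid","lower_lever","upper_mid","upper_lever","wash_bottle","objective","puck","specimen_tray"]:
        z={"foot_rim":38,"pin_tip":90,"lower_mid":53,"lower_lever":52,"upper_mid":30,"upper_lever":14,"wash_bottle":75,"objective":26,"puck":9,"specimen_tray":12}[t]
        for d in robot.cut_out(n,t)[:2]:
            print(n,t,round(d["confidence"],2),np.round(d["centre"]),onz(p,d["centre"],z,n=="wrist").round())
E
```

```text
pics
0.0 [6.49403284e+02 1.16230684e-01 2.04360880e+02] [-7.81920457e-04  7.07102895e-01  7.07110015e-01 -5.58298611e-04] 93.98474206546496
scene 56.93022318595033 [1353. -303.  612.]
scene foot_rim 0.65 [248. 259.] [ 576. -149.   38.]
scene pin_tip 0.63 [252. 264.] [ 665. -159.   90.]
scene lower_mid 0.82 [252. 242.] [ 536. -125.   53.]
scene lower_lever 0.77 [253. 242.] [ 536. -124.   52.]
scene lower_lever 0.64 [282. 302.] [ 754. -132.   52.]
scene upper_mid 0.59 [363. 217.] [517. 166.  30.]
scene upper_lever 0.61 [366. 220.] [510. 179.  14.]
scene wash_bottle 0.75 [442. 179.] [503. 409.  75.]
scene objective 0.83 [125. 271.] [ 486. -401.   26.]
scene puck 0.62 [283. 302.] [ 708. -118.    9.]
scene specimen_tray 0.93 [377. 291.] [762.  69.  12.]
side 47.67242814642597 [  53. -729.  710.]
side foot_rim 0.82 [332. 336.] [ 495. -178.   38.]
side pin_tip 0.65 [330. 339.] [ 456. -223.   90.]
side lower_mid 0.87 [330. 314.] [ 519. -145.   53.]
side lower_mid 0.68 [394. 286.] [ 666. -160.   53.]
side lower_lever 0.61 [325. 311.] [ 519. -130.   52.]
side upper_mid 0.56 [235. 254.] [503. 167.  30.]
side wash_bottle 0.88 [171. 199.] [474. 408.  75.]
side objective 0.66 [426. 424.] [ 491. -404.   26.]
side puck 0.49 [396. 287.] [ 707. -129.    9.]
side specimen_tray 0.63 [329. 314.] [ 547. -106.   12.]
wrist 65.70646984690485 [652.  80. 384.]
wrist foot_rim 0.88 [244. 304.] [574. -90.  38.]
wrist pin_tip 0.8 [245. 308.] [587. -68.  90.]
wrist lower_mid 0.85 [228. 340.] [ 557. -127.   53.]
wrist lower_lever 0.85 [228. 341.] [ 556. -128.   52.]
wrist upper_mid 0.7 [181.  50.] [518. 172.  30.]
wrist upper_lever 0.88 [183.  51.] [513. 174.  14.]
wrist puck 0.55 [373. 316.] [ 714. -119.    9.]
wrist specimen_tray 0.86 [423. 138.] [759.  80.  12.]
wrist specimen_tray 0.65 [245. 305.] [ 569. -105.   12.]
```

```bash
python3 - <<'E'
import cv2,numpy as np
a=cv2.imread("pics/scene0.png")[180:340,100:420];b=cv2.imread("pics/side0.png")[200:440,180:480]
w=cv2.imread("pics/wrist0.png")
b=cv2.resize(b,(300,240))
a=cv2.resize(a,(500,250));
c=np.zeros((600,800,3),np.uint8);c[:250,:500]=a;c[:240,500:]=b
w=w[:,:];c[250:600,:467]=cv2.resize(w,(467,350));cv2.imwrite("pics/m0.png",c)
E
```

```text
(no output)
```

View pics/m0.png

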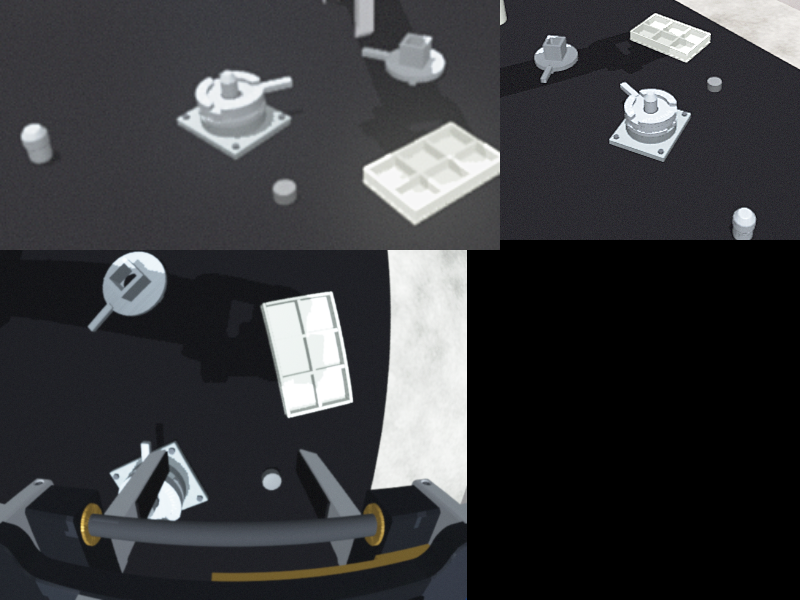

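The montage shows the foot and lower collar near (555,-125), with the lever pointing to about +y. The upper collar is near (515,170). Next, a close look from above with the wrist camera.

```bash
python3 -m inch '[{"hand":-1,"slide":[-45,-110,50],"spin":0},{"hand":-1,"slide":[-100,-225,55],"spin":0},{"hand":-1,"slide":[-100,-225,55],"spin":0},{"hand":-1,"slide":[-100,-225,55],"spin":0},{"hand":-1,"slide":[-100,-225,55],"spin":0},{"hand":-1,"slide":[-100,-225,55],"spin":0}]'
python3 - <<'E'
from h import *
for n in["wrist","scene","side"]:
    p=robot.camera_params(n);im=robot.capture(n);cv2.imwrite(f"pics/{n}1.png",im)
    np.save(f"pics/{n}1.npy",p,allow_pickle=True)
w=cv2.imread("pics/wrist1.png");p=robot.camera_params("wrist")
c=proj(p,[550,-125,55],True).astype(int);print(c,(-np.array(p["R"]).T@np.array(p["t"])).round())
x0=max(0,min(440,c[0]-100));y0=max(0,min(330,c[1]-75));print(x0,y0)
cv2.imwrite("pics/w1c.png",cv2.resize(w[y0:y0+150,x0:x0+200],(800,600),interpolation=cv2.INTER_CUBIC))
E
```

```text
time_s: 2.4
position: [550.1, -224.8, 260.3]
tool_rot: [-0.0, 0.707, 0.707, 0.0]
wrist_force: [-1.2, -0.6, -0.9]
width: 93.8
[316 117] [ 552. -144.  439.]
216 42
```

View pics/w1c.png

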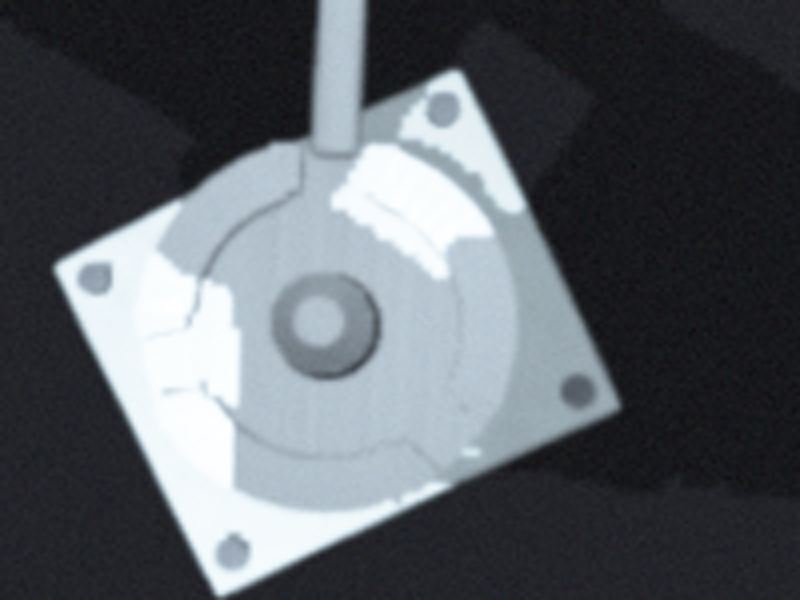

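The crop shows the pin tip at about px (296,122), the disc centre at (298,123.5) and the lever from (300.5,74.5) up past (302,42). I'll triangulate and fit these.

```bash
python3 - <<'E'
from h import *
p=robot.camera_params("wrist")
print("tip",onz(p,(296,122),90,True).round(1),"disc",onz(p,(297.75,123.5),62,True).round(1))
a,b=onz(p,(300.2,78),60,True),onz(p,(301.8,48),60,True);print(a.round(1),b.round(1),np.degrees(np.arctan2(*(b-a)[[1,0]])))
# lever edges: full
c=onz(p,(297.75,123.5),62,True)
print("ang from axis",np.degrees(np.arctan2(*(b-c)[[1,0]])),np.hypot(*(b-c)[:2]))
w=cv2.imread("pics/wrist1.png")
up=robot.cut_out("wrist","upper_mid");
for d in up[:2]:
    print(d["confidence"],d["centre"],onz(p,d["centre"],30,True).round(1))
s=cv2.imread("pics/scene1.png")[205:285,205:305];d=cv2.imread("pics/side1.png")[275:365,280:380]
cv2.imwrite("pics/z1.png",np.hstack([cv2.resize(s,(400,320),interpolation=2),cv2.resize(d,(400,360),interpolation=2)[:320]]))
cv2.imwrite("pics/w1top.png",w[0:120])
E
```

```text
tip [ 531.6 -131.1   90. ] disc [ 531.6 -131.6   62. ]
[534.  -84.7  60. ] [535.4 -52.9  60. ] 87.3289031090088
ang from axis 87.23242430676028 78.8390010197508
```

View pics/z1.png

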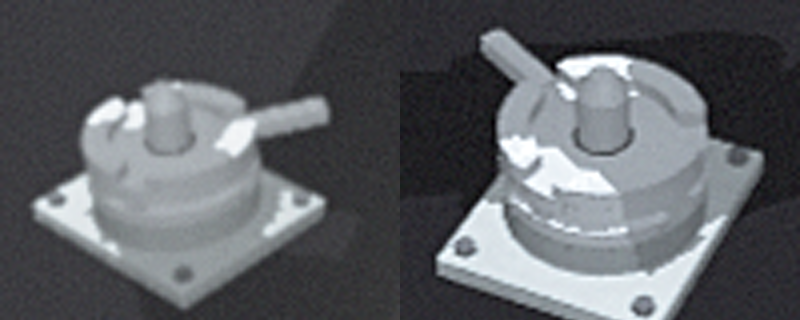

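```bash
python3 - <<'E'
from h import *
for n in["scene","side"]:
    p=robot.camera_params(n);print(n,proj(p,[531.6,-131.3,90]).round(1),proj(p,[535.3+15*.05,-131.3+92,60]).round(1))
E
python3 -m inch '[{"hand":-1,"slide":[-7,60,-30],"spin":-3},{"hand":-1,"slide":[-14,115,-80],"spin":-3},{"hand":-1,"slide":[-15,168,-120],"spin":-3},{"hand":-1,"slide":[-15,168,-150],"spin":-3},{"hand":-1,"slide":[-15,168,-150],"spin":-3},{"hand":-1,"slide":[-15,168,-150],"spin":-3}]' 8
python3 - <<'E'
from h import *
p=robot.camera_params("wrist");w=robot.capture("wrist");cv2.imwrite("pics/w2.png",w)
P=[proj(p,X,True) for X in([531.6,-131.3,90],[535.3,-56.5,60],[536,-39.5,60])];print(np.round(P,1))
for q in P: cv2.circle(w,tuple(int(v) for v in q),1,(0,0,255),-1)
cv2.imwrite("pics/w2a.png",w)
E
```

```text
scene [247.3 227.2] [288.1 229.8]
side [330.5 292.1] [302.5 280.4]
time_s: 3.35
position: [536.7, -55.9, 111.7]
tool_rot: [0.001, 0.724, 0.689, 0.001]
wrist_force: [0.3, -0.3, 0.6]
width: 93.6
[[313.1 380.1]
 [312.9 260. ]
 [312.6 235.1]]
```

View pics/w2a.png

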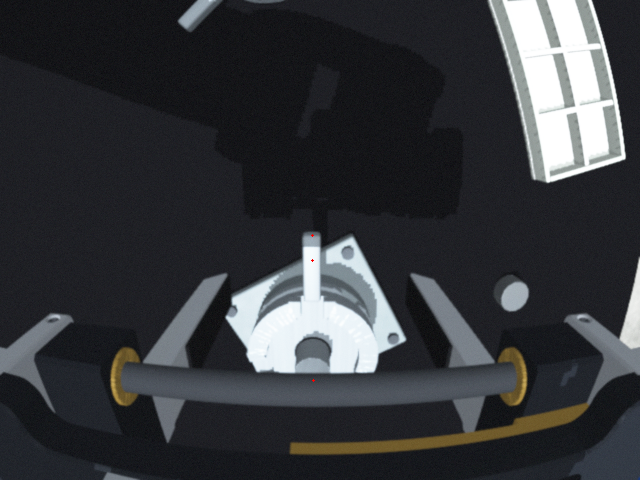

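The projected points land on the lever and pin, at px (313,260) and (313,380). Lower and cage the lever.

```bash
python3 -m inch '[{"hand":-1,"slide":[-1,0,-40],"spin":0},{"hand":-1,"slide":[-1,0,-78],"spin":0},{"hand":0.6,"slide":[-1,0,-78],"spin":0},{"hand":0.62,"slide":[-1,0,-78],"spin":0},{"hand":0.62,"slide":[-1,0,-78],"spin":0},{"hand":0.62,"slide":[-1,0,-78],"spin":0},{"hand":0.62,"slide":[-1,0,-78],"spin":0}]' 8
python3 - <<'E'
import numpy as np
c=np.array([531.6,-131.4])
for a in range(88,14,-4): print(a,np.round(c+75.5*np.array([np.cos(np.radians(a)),np.sin(np.radians(a))]),1))
E
```

```text
time_s: 4.28
position: [536.6, -56.6, 35.0]
tool_rot: [0.002, 0.725, 0.689, 0.001]
wrist_force: [-1.0, 0.2, -0.5]
width: 47.4
88 [534.2 -55.9]
84 [539.5 -56.3]
80 [544.7 -57. ]
76 [549.9 -58.1]
72 [554.9 -59.6]
68 [559.9 -61.4]
64 [564.7 -63.5]
60 [569.4 -66. ]
56 [573.8 -68.8]
52 [578.1 -71.9]
48 [582.1 -75.3]
44 [585.9 -79. ]
40 [589.4 -82.9]
36 [592.7 -87. ]
32 [595.6 -91.4]
28 [598.3 -96. ]
24 [ 600.6 -100.7]
20 [ 602.5 -105.6]
16 [ 604.2 -110.6]
```

```bash
python3 -m inch '[{"hand":0.62,"slide":[0,0,0],"spin":0},{"hand":0.62,"slide":[0,0,0],"spin":0},{"hand":0.62,"slide":[0,0,0],"spin":0},{"hand":0.62,"slide":[2.9,0.3,0],"spin":-3},{"hand":0.62,"slide":[8.1,-0.4,0],"spin":-7},{"hand":0.62,"slide":[13.3,-1.5,0],"spin":-11},{"hand":0.62,"slide":[18.3,-3,0],"spin":-15},{"hand":0.62,"slide":[23.3,-4.8,0],"spin":-19},{"hand":0.62,"slide":[25.7,-5.8,0],"spin":-21},{"hand":0.62,"slide":[25.7,-5.8,0],"spin":-21}]' 8
python3 - <<'E'
from h import *
w=robot.capture("wrist");cv2.imwrite("pics/w3.png",w);cv2.imwrite("pics/w3c.png",cv2.resize(w[200:440,180:460],(700,600)))
print(robot.sense()["wrist_force"])
E
```

```text
time_s: 5.52
position: [562.4, -62.4, 34.9]
tool_rot: [0.002, 0.838, 0.546, 0.001]
wrist_force: [-0.3, -0.5, 0.6]
width: 18.1
[0.84572098 0.16182796 0.42963328]
```

View pics/w3c.png

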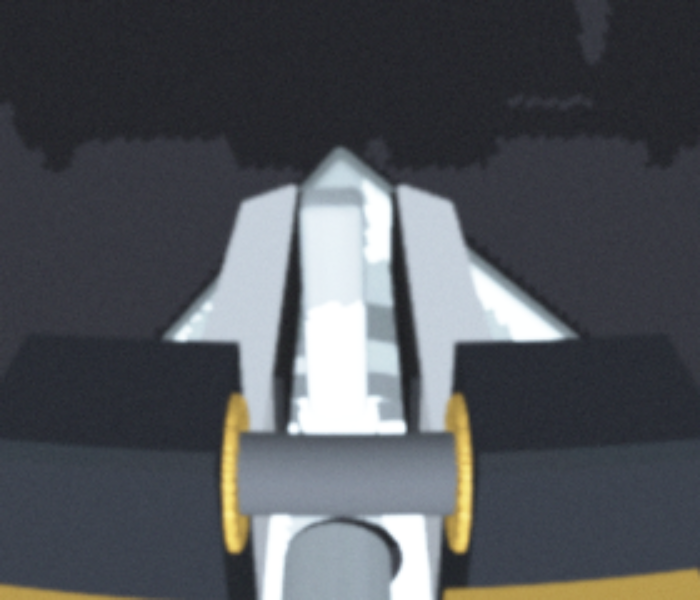

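```bash
python3 -m inch '[{"hand":0.62,"slide":[2.3,-1.1,0],"spin":-2},{"hand":0.62,"slide":[4.7,-2.3,0],"spin":-4},{"hand":0.62,"slide":[7,-3.6,0],"spin":-6},{"hand":0.62,"slide":[9.2,-5,0],"spin":-8},{"hand":0.62,"slide":[9.2,-5,0],"spin":-8}]'
python3 -m inch '[{"hand":0.62,"slide":[2.2,-1.4,0],"spin":-2},{"hand":0.62,"slide":[4.4,-3,0],"spin":-4},{"hand":0.62,"slide":[4.4,-3,0],"spin":-4}]'
```

```text
time_s: 6.2
position: [571.9, -67.5, 35.0]
tool_rot: [0.002, 0.874, 0.486, 0.001]
wrist_force: [-0.4, -1.1, 0.0]
width: 17.6
time_s: 6.58
position: [576.6, -70.6, 35.1]
tool_rot: [0.002, 0.891, 0.455, 0.001]
wrist_force: [0.2, -0.7, -0.3]
width: 18.2
```

```bash
python3 -m inch '[{"hand":0.62,"slide":[1.5,-1.3,0],"spin":-2},{"hand":0.62,"slide":[3.5,-3,0],"spin":-4},{"hand":0.62,"slide":[5.5,-4.7,0],"spin":-6},{"hand":0.62,"slide":[5.5,-4.7,0],"spin":-6}]'
python3 -m inch '[{"hand":0.62,"slide":[1.9,-1.8,0],"spin":-2},{"hand":0.62,"slide":[3.8,-3.7,0],"spin":-4},{"hand":0.62,"slide":[3.8,-3.7,0],"spin":-4}]'
python3 - <<'E'
from h import *
s=robot.capture("scene");d=robot.capture("side")
cv2.imwrite("pics/z2.png",np.hstack([cv2.resize(s[195:285,205:305],(400,360),interpolation=2),cv2.resize(d[265:355,280:380],(400,360),interpolation=2)]))
E
```

```text
time_s: 7.08
position: [582.4, -75.6, 35.1]
tool_rot: [0.003, 0.913, 0.407, 0.001]
wrist_force: [-0.1, -1.0, 1.3]
width: 17.7
time_s: 7.45
position: [584.6, -77.8, 34.7]
tool_rot: [0.0, 0.927, 0.374, -0.001]
wrist_force: [-4.3, 5.7, 2.8]
width: 17.8
```

View pics/z2.png

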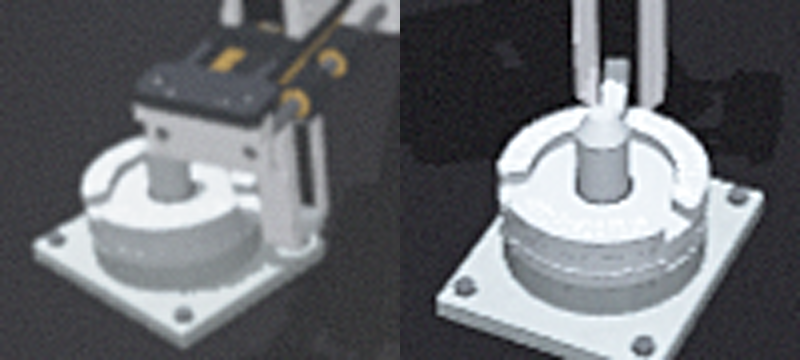

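The tool met about 7 N of resistance with the lever near 46°, and more of the pin shows. The collar seems to have dropped. I'll check the height by touching the lever top, which should be at 54 when home and 60 when not.

```bash
python3 -m inch '[{"hand":0.4,"slide":[-1.5,1.5,0],"spin":0},{"hand":0.3,"slide":[-1.5,1.5,0],"spin":0},{"hand":0.3,"slide":[-1.5,1.5,20],"spin":0},{"hand":0.3,"slide":[-1.5,1.5,40],"spin":0},{"hand":1,"slide":[-1.5,1.5,40],"spin":0},{"hand":1,"slide":[-1.5,1.5,40],"spin":0},{"hand":1,"slide":[-1.5,1.5,32],"spin":0},{"hand":1,"slide":[-1.5,1.5,27],"spin":0},{"hand":1,"slide":[-1.5,1.5,27],"spin":0}]'
python3 -m inch '[{"hand":1,"slide":[0,0,-2],"spin":0},{"hand":1,"slide":[0,0,-3],"spin":0},{"hand":1,"slide":[0,0,-3],"spin":0}]'
```

```text
time_s: 8.68
position: [582.2, -76.1, 60.3]
tool_rot: [-0.0, 0.927, 0.375, -0.001]
wrist_force: [0.9, -1.1, 0.3]
width: 0.5
time_s: 9.05
position: [582.3, -76.1, 57.3]
tool_rot: [-0.0, 0.927, 0.375, -0.001]
wrist_force: [-0.0, -0.2, -0.3]
width: 0.6
```

```bash
python3 -m inch '[{"hand":1,"slide":[0,0,-1],"spin":0},{"hand":1,"slide":[0,0,-2],"spin":0},{"hand":1,"slide":[0,0,-2],"spin":0}]'
python3 -m inch '[{"hand":1,"slide":[0,0,-1],"spin":0},{"hand":1,"slide":[0,0,-2],"spin":0},{"hand":1,"slide":[0,0,-2],"spin":0}]'
```

```text
time_s: 9.43
position: [582.2, -76.0, 55.2]
tool_rot: [-0.0, 0.927, 0.375, -0.001]
wrist_force: [0.4, -0.2, -0.8]
width: 0.8
time_s: 9.8
position: [582.1, -76.0, 53.1]
tool_rot: [-0.0, 0.927, 0.375, -0.002]
wrist_force: [-1.0, -0.1, -0.1]
width: 0.9
```

```bash
python3 -m inch '[{"hand":1,"slide":[0,0,-1],"spin":0},{"hand":1,"slide":[0,0,-2],"spin":0},{"hand":1,"slide":[0,0,-2],"spin":0}]'
python3 - <<'E'
from h import *
w=robot.capture("wrist");d=robot.capture("side");
cv2.imwrite("pics/z3.png",np.hstack([cv2.resize(w[200:380,220:400],(400,400)),cv2.resize(d[255:355,280:380],(400,400),interpolation=2)]))
E
```

```text
time_s: 10.18
position: [582.4, -75.9, 51.6]
tool_rot: [-0.0, 0.927, 0.375, -0.001]
wrist_force: [0.3, 1.1, 4.5]
width: 0.0
```

View pics/z3.png

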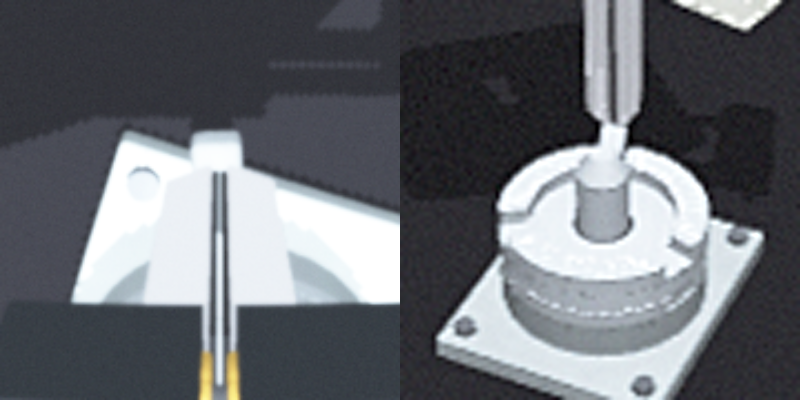

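Contact came at z≈51.6 with 4.5 N, so the lower collar is home; out of index the lever top would be at 60. Now an overhead look at the lever angle, then on to the upper collar.

```bash
python3 -m inch '[{"hand":1,"slide":[0,0,50],"spin":0},{"hand":0,"slide":[-10,-30,110],"spin":10},{"hand":-1,"slide":[-25,-80,150],"spin":20},{"hand":-1,"slide":[-40,-120,190],"spin":30},{"hand":-1,"slide":[-50,-149,208],"spin":40},{"hand":-1,"slide":[-50,-149,208],"spin":46},{"hand":-1,"slide":[-50,-149,208],"spin":46},{"hand":-1,"slide":[-50,-149,208],"spin":46}]'
python3 - <<'E'
from h import *
p=robot.camera_params("wrist");w=robot.capture("wrist");cv2.imwrite("pics/w4.png",w)
c=proj(p,[531.6,-131.4,55],True).astype(int);x0,y0=c[0]-90,max(0,c[1]-90);print(x0,y0)
a=cv2.resize(w[y0:y0+150,x0:x0+200],(800,600),interpolation=2);cv2.imwrite("pics/w4c.png",a)
E
```

```text
time_s: 11.28
position: [532.2, -224.5, 258.7]
tool_rot: [-0.001, 0.708, 0.707, -0.001]
wrist_force: [0.8, -0.7, 0.2]
width: 67.5
226 32
```

View pics/w4c.png

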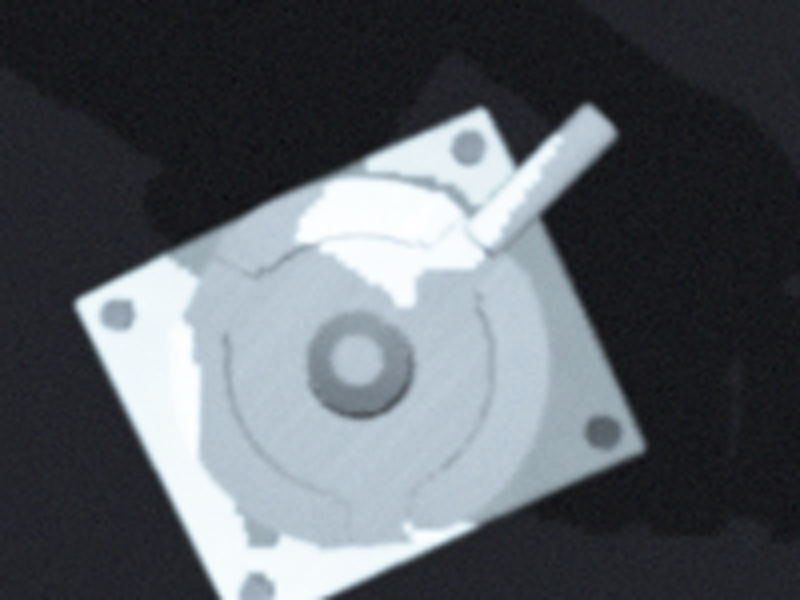

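```bash
python3 - <<'E'
from h import *
p=robot.camera_params("wrist")
t=onz(p,(315.5,122),90,True);a=onz(p,(346,92.5),54,True);b=onz(p,(376.5,61.5),54,True)
print(t.round(1),a.round(1),b.round(1),np.degrees(np.arctan2(*(b-a)[[1,0]])),np.degrees(np.arctan2(*(b-t)[[1,0]])),np.hypot(*(b-t)[:2]))
E
python3 -m inch '[{"hand":-1,"slide":[0,60,0],"spin":0},{"hand":-1,"slide":[-5,120,-10],"spin":0},{"hand":-1,"slide":[-10,180,-20],"spin":0},{"hand":-1,"slide":[-15,240,-30],"spin":0},{"hand":-1,"slide":[-20,300,-40],"spin":0},{"hand":-1,"slide":[-20,305,-40],"spin":0},{"hand":-1,"slide":[-20,305,-40],"spin":0},{"hand":-1,"slide":[-20,305,-40],"spin":0}]'
python3 - <<'E'
from h import *
p=robot.camera_params("wrist");w=robot.capture("wrist");cv2.imwrite("pics/w5.png",w)
for t in("upper_mid","upper_lever"):
  for d in robot.cut_out("wrist",t)[:1]:
    print(t,d["confidence"],np.round(d["centre"],1),onz(p,d["centre"],30,True).round(1),d["pixels"].sum())
c=proj(p,[512,172,20],True).astype(int);x0,y0=max(0,c[0]-110),max(0,c[1]-90);print(x0,y0)
cv2.imwrite("pics/w5c.png",cv2.resize(w[y0:y0+180,x0:x0+240],(800,600),interpolation=2))
E
```

```text
[ 531.3 -132.5   90. ] [ 561.9 -100.4   54. ] [593.3 -66.4  54. ] 47.29641352937023 46.84567681454506 90.57360304206298
time_s: 12.32
position: [512.7, 79.4, 219.0]
tool_rot: [-0.0, 0.708, 0.706, -0.001]
wrist_force: [0.5, -0.3, -0.8]
width: 94.1
upper_mid 0.91 [309.7 114.5] [506.2 179.5  30. ] 7310
upper_lever 0.65 [311.9 118.5] [508.3 175.5  30. ] 7377
205 32
```

View pics/w5c.png

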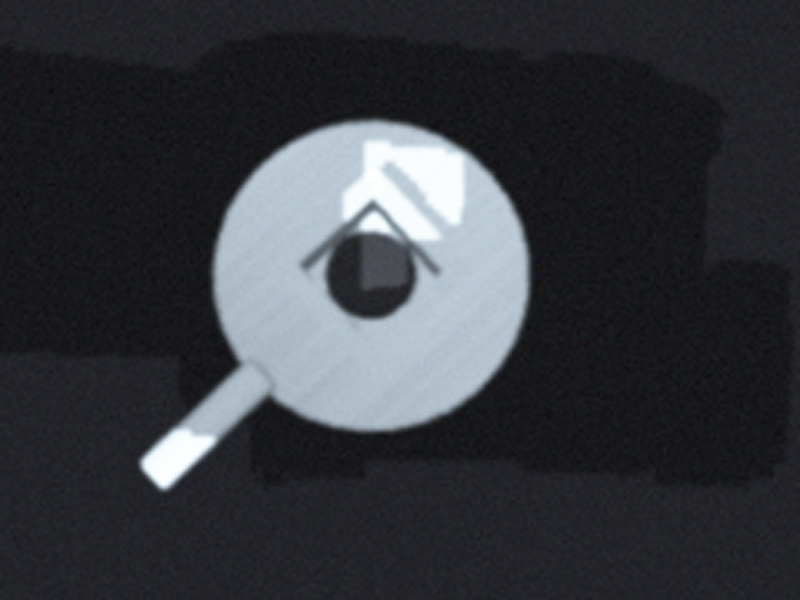

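Pictures so far: 9 (m0, w1c, z1, w2a, w3c, z2, z3, w4c, w5c). In w5c the upper disc is centred at px (316.3,114.8), and the lever runs from (282.9,144.1) to (250.6,175.1). The lower lever angle measured about 47°.

```bash
python3 - <<'E'
from h import *
p=robot.camera_params("wrist")
t=onz(p,(316.3,114.8),16,True);a=onz(p,(282.9,144.1),20,True);b=onz(p,(250.6,175.1),20,True)
an=lambda u,v:np.degrees(np.arctan2(*(v-u)[[1,0]]))%360
print(t.round(1),a.round(1),b.round(1),an(a,b),an(t,b),an(t,a),np.hypot(*(b-t)[:2]),np.hypot(*(a-t)[:2]),robot.sense()["q"])
E
```

```text
[512.5 179.9  16. ] [478.7 150.3  20. ] [444.7 119.1  20. ] 222.4798067287109 221.88408893008588 221.27244519210754 91.06912861776384 44.936447704521605 [-6.41824463e-02 -7.62135953e-02  1.87514584e+00 -1.67207792e-03
  1.34491518e+00 -6.10164508e-02]
```

```bash
python3 -m inch '[{"hand":-0.3,"slide":[0,35,-20],"spin":10},{"hand":-0.3,"slide":[0,70,-50],"spin":20},{"hand":-0.3,"slide":[0,100.5,-80],"spin":30},{"hand":-0.3,"slide":[0,100.5,-100],"spin":40},{"hand":-0.3,"slide":[0,100.5,-110],"spin":42},{"hand":-0.3,"slide":[0,100.5,-110],"spin":42},{"hand":-0.3,"slide":[0,100.5,-110],"spin":42}]' 30
python3 - <<'E'
from h import *
p=robot.camera_params("wrist");w=robot.capture("wrist")
cv2.imwrite("pics/w6c.png",w)
E
```

```text
time_s: 13.35
position: [513.6, 179.5, 110.1]
tool_rot: [0.001, 0.409, 0.912, -0.001]
wrist_force: [0.1, 0.1, -0.1]
width: 61.1
```

View pics/w6c.png

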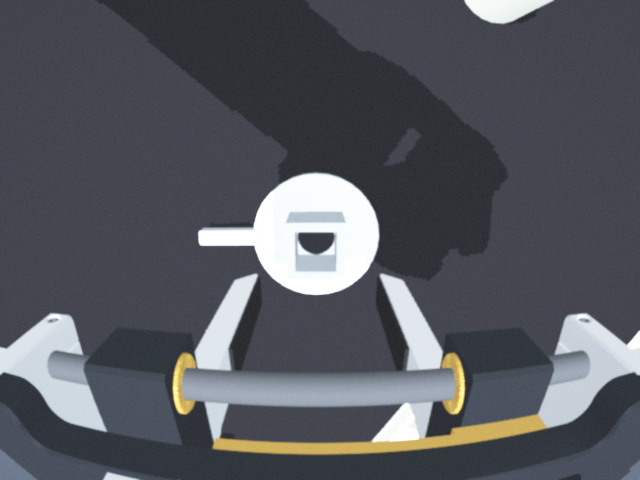

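The collar is aligned and centred between the fingers, with the disc at px (316,233) and the lever along the jaw axis. Descend and grip.

```bash
python3 -m inch '[{"hand":-0.3,"slide":[-1,0,-45],"spin":0},{"hand":-0.3,"slide":[-1,0,-80],"spin":0},{"hand":-0.3,"slide":[-1,0,-86],"spin":0},{"hand":-0.3,"slide":[-1,0,-86],"spin":0},{"hand":0.4,"slide":[-1,0,-86],"spin":0},{"hand":0.4,"slide":[-1,0,-86],"spin":0},{"hand":0.4,"slide":[-1,0,-86],"spin":0},{"hand":0.4,"slide":[-1,0,-86],"spin":0},{"hand":0.4,"slide":[-1,0,-86],"spin":0}]' 30
python3 -m inch '[{"hand":1,"slide":[0,0,0],"spin":0},{"hand":1,"slide":[0,0,0],"spin":0},{"hand":1,"slide":[0,0,20],"spin":0},{"hand":1,"slide":[0,0,70],"spin":0},{"hand":1,"slide":[0,0,120],"spin":0},{"hand":1,"slide":[0,0,130],"spin":0},{"hand":1,"slide":[0,0,130],"spin":0}]' 30
```

```text
time_s: 14.52
position: [513.1, 179.5, 25.2]
tool_rot: [0.002, 0.409, 0.913, -0.001]
wrist_force: [-2.2, -1.1, 6.0]
width: 39.5
time_s: 15.4
position: [512.4, 179.5, 153.9]
tool_rot: [0.001, 0.409, 0.913, -0.001]
wrist_force: [-0.3, 0.3, -3.3]
width: 39.9
```

```bash
python3 - <<'E'
from h import *
s=robot.sense();p=robot.camera_params("wrist");w=robot.capture("wrist");cv2.imwrite("pics/w7.png",w)
R=np.array(p["R"]);C=-R.T@np.array(p["t"])+np.array([513.6,179.5,110.1])-s["position"]
q=dict(p);q["t"]=-R@C
L,Rr,T,B=[onz(q,x,16,True) for x in((253.7,233),(379,233),(316.5,172.5),(316.5,294.5))]
print(((L+Rr)/2).round(1),((T+B)/2).round(1),np.linalg.norm(L-Rr),np.linalg.norm(T-B),s["q"])
# held: plate edges now
g=cv2.cvtColor(w,6);g=np.where(g>120,255,0).astype(np.uint8);n,l,st,ct=cv2.connectedComponentsWithStats(g)
print([(st[i].tolist()) for i in range(1,n) if st[i][4]>500])
E
```

```text
[510.5 182.9  16. ] [512.4 181.1  16. ] 96.25957525612561 97.37174424920421 [ 0.12950419  0.04875648  1.87531519 -0.00307315  1.21715434 -0.59795663]
[[444, 0, 104, 36, 2504], [157, 189, 483, 265, 45782], [0, 313, 143, 126, 8154]]
```

```bash
python3 -m inch '[{"hand":1,"slide":[1,-17,0],"spin":-10},{"hand":1,"slide":[2,-35,0],"spin":-20},{"hand":1,"slide":[3,-52,0],"spin":-30},{"hand":1,"slide":[4,-70,0],"spin":-40},{"hand":1,"slide":[5,-87,0],"spin":-50},{"hand":1,"slide":[6,-104,0],"spin":-60},{"hand":1,"slide":[7,-121,0],"spin":-70},{"hand":1,"slide":[8,-138,0],"spin":-80},{"hand":1,"slide":[9,-155,0],"spin":-90},{"hand":1,"slide":[9,-155,0],"spin":-90}]'
python3 -m inch '[{"hand":1,"slide":[1,-17,0],"spin":-10},{"hand":1,"slide":[2,-35,0],"spin":-20},{"hand":1,"slide":[3,-52,0],"spin":-30},{"hand":1,"slide":[4,-70,0],"spin":-40},{"hand":1,"slide":[5,-87,0],"spin":-50},{"hand":1,"slide":[6,-104,0],"spin":-60},{"hand":1,"slide":[7,-121,0],"spin":-70},{"hand":1,"slide":[8,-138,0],"spin":-80},{"hand":1,"slide":[9,-155,0],"spin":-85},{"hand":1,"slide":[9,-155,0],"spin":-85}]'
python3 - <<'E'
from cell import robot;import numpy as np
s=robot.sense();r=s["tool_rot"];print(np.degrees(2*np.arctan2(r[2],r[1])),s["q"])
E
```

```text
time_s: 16.7
position: [519.0, 23.9, 149.8]
tool_rot: [-0.003, 0.934, 0.356, -0.003]
wrist_force: [-0.2, 0.9, -4.1]
width: 39.6
time_s: 17.95
position: [527.4, -130.7, 148.3]
tool_rot: [-0.004, 0.93, -0.367, -0.002]
wrist_force: [-1.2, 0.6, -3.1]
width: 39.5
-43.10609259549002 [-0.45625152  0.05794518  1.87674533  0.00923374  1.21148848  1.86362138]
```

```bash
python3 -m inch '[{"hand":1,"slide":[3,0,-10],"spin":0},{"hand":1,"slide":[3,0,-20],"spin":0},{"hand":1,"slide":[3,0,-20],"spin":0},{"hand":1,"slide":[3,0,-20],"spin":0}]'
python3 - <<'E'
from h import *
s=robot.capture("scene");d=robot.capture("side")
for n in["scene","side"]:
    p=robot.camera_params(n);print(n,proj(p,[531.5,-131.5,90]).round(1))
cv2.imwrite("pics/z8.png",np.hstack([cv2.resize(s[165:285,195:315],(400,400),interpolation=2),cv2.resize(d[235:355,270:390],(400,400),interpolation=2)]))
E
```

```text
time_s: 18.45
position: [530.4, -130.5, 128.2]
tool_rot: [-0.005, 0.93, -0.367, -0.002]
wrist_force: [0.5, -0.3, -4.0]
width: 39.5
scene [247.2 227.2]
side [330.5 292.2]
```

View pics/z8.png

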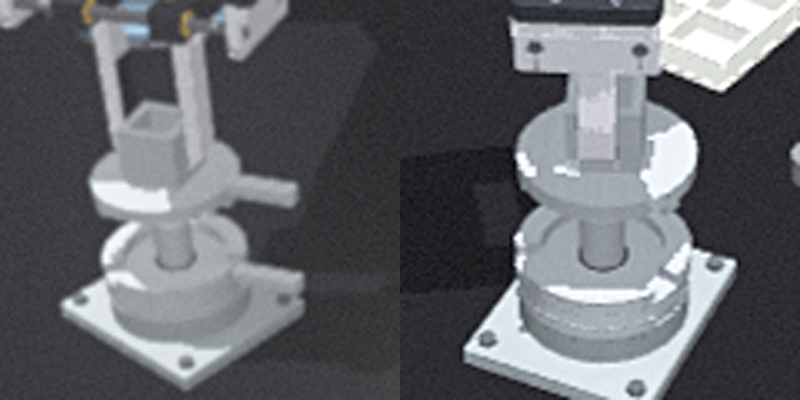

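Pictures viewed: 11. The upper collar hovers over the pin with the levers parallel. I'll check the projected axis offset against the disc edges.

```bash
python3 - <<'E'
from h import *
c=np.array([531.5,-131.5])
th=np.linspace(0,2*np.pi,200)
def ext(p,c,z):
    P=np.array([proj(p,[c[0]+48*np.cos(t),c[1]+48*np.sin(t),z]) for t in th]);return P[:,0].min(),P[:,0].max()
for n,x0,up,lo in(("scene",195,(90,241),(103,247)),("side",270,(116,297),(115,292))):
    p=robot.camera_params(n)
    for dx,dy in((0,0),(3,0),(0,3)):
        print(n,dx,dy,"up",np.round((np.array(ext(p,c+[dx,dy],115))-x0)*10/3),up,"lo",np.round((np.array(ext(p,c,50))-x0)*10/3),lo)
E
```

```text
scene 0 0 up [ 95. 243.] (90, 241) lo [109. 252.] (103, 247)
scene 3 0 up [ 96. 245.] (90, 241) lo [109. 252.] (103, 247)
scene 0 3 up [ 99. 248.] (90, 241) lo [109. 252.] (103, 247)
side 0 0 up [111. 291.] (116, 297) lo [116. 290.] (115, 292)
side 3 0 up [116. 295.] (116, 297) lo [116. 290.] (115, 292)
side 0 3 up [108. 287.] (116, 297) lo [116. 290.] (115, 292)
```

```bash
python3 -m inch '[{"hand":1,"slide":[-1.5,0,-8],"spin":0},{"hand":1,"slide":[-1.5,0,-16],"spin":0},{"hand":1,"slide":[-1.5,0,-21],"spin":0},{"hand":1,"slide":[-1.5,0,-21],"spin":0}]'
python3 -m inch '[{"hand":1,"slide":[0,0,-2],"spin":0},{"hand":1,"slide":[0,0,-4],"spin":0},{"hand":1,"slide":[0,0,-6],"spin":0},{"hand":1,"slide":[0,0,-6],"spin":0}]'
```

```text
time_s: 19.05
position: [528.7, -130.5, 106.9]
tool_rot: [-0.005, 0.93, -0.367, -0.002]
wrist_force: [0.7, -0.5, -3.5]
width: 39.9
time_s: 19.55
position: [528.6, -130.5, 100.7]
tool_rot: [-0.005, 0.93, -0.367, -0.002]
wrist_force: [0.5, -0.9, -3.6]
width: 39.8
```

```bash
python3 -m inch '[{"hand":1,"slide":[0,0,-2],"spin":0},{"hand":1,"slide":[0,0,-4],"spin":0},{"hand":1,"slide":[0,0,-6],"spin":0},{"hand":1,"slide":[0,0,-6],"spin":0}]'
python3 -m inch '[{"hand":1,"slide":[0,0,-2],"spin":0},{"hand":1,"slide":[0,0,-4],"spin":0},{"hand":1,"slide":[0,0,-6],"spin":0},{"hand":1,"slide":[0,0,-6],"spin":0}]'
```

```text
time_s: 20.05
position: [528.2, -130.4, 94.2]
tool_rot: [-0.005, 0.93, -0.367, -0.003]
wrist_force: [-0.7, -0.9, -3.7]
width: 39.9
time_s: 20.55
position: [528.1, -130.3, 87.9]
tool_rot: [-0.005, 0.93, -0.367, -0.003]
wrist_force: [-0.9, -0.5, -2.9]
width: 39.7
```

```bash
python3 -m inch '[{"hand":1,"slide":[0.5,0,-2],"spin":0},{"hand":1,"slide":[0.5,0,-4],"spin":0},{"hand":1,"slide":[0.5,0,-5],"spin":0},{"hand":1,"slide":[0.5,0,-5],"spin":0}]'
python3 -m inch '[{"hand":1,"slide":[0.5,0,-2],"spin":0},{"hand":1,"slide":[0.5,0,-3],"spin":0},{"hand":1,"slide":[0.5,0,-3],"spin":0}]'
```

```text
time_s: 21.05
position: [528.3, -130.4, 82.6]
tool_rot: [-0.004, 0.93, -0.367, -0.003]
wrist_force: [-2.2, -1.7, -3.3]
width: 40.2
time_s: 21.42
position: [528.3, -130.5, 79.3]
tool_rot: [-0.004, 0.93, -0.367, -0.004]
wrist_force: [-5.2, -1.6, -1.8]
width: 39.8
```

```bash
python3 -m inch '[{"hand":1,"slide":[-1,0,0],"spin":0},{"hand":1,"slide":[-1,0,-1.5],"spin":0},{"hand":1,"slide":[-1,0,-3],"spin":0},{"hand":1,"slide":[-1,0,-3],"spin":0}]'
```

```text
time_s: 21.92
position: [528.1, -130.4, 76.9]
tool_rot: [-0.005, 0.93, -0.367, -0.003]
wrist_force: [0.0, 0.5, 0.3]
width: 40.1
```

```bash
python3 -m inch '[{"hand":1,"slide":[0,0,-1],"spin":0},{"hand":1,"slide":[0,0,-2],"spin":0},{"hand":1,"slide":[0,0,-2],"spin":0}]'
```

```text
time_s: 22.3
position: [528.3, -130.5, 76.6]
tool_rot: [-0.005, 0.93, -0.367, -0.003]
wrist_force: [-7.8, 0.8, 9.7]
width: 40.0
```

Contact is at 76.6, where home was predicted as about 75 and out of index about 81. I'll ease off, release and rise, then check.

```bash
python3 -m inch '[{"hand":1,"slide":[-0.5,0,0.5],"spin":0},{"hand":0.05,"slide":[-0.5,0,0.5],"spin":0},{"hand":-0.2,"slide":[-0.5,0,0.5],"spin":0},{"hand":-0.3,"slide":[-0.5,0,0.5],"spin":0},{"hand":-0.3,"slide":[-0.5,0,0.5],"spin":0},{"hand":-0.3,"slide":[-0.5,0,20],"spin":0},{"hand":-0.3,"slide":[-0.5,0,60],"spin":0},{"hand":-0.3,"slide":[-0.5,0,100],"spin":0},{"hand":-0.3,"slide":[-0.5,0,100],"spin":0}]'
python3 - <<'E'
from h import *
s=robot.capture("scene");d=robot.capture("side");w=robot.capture("wrist")
cv2.imwrite("pics/s9.png",s);cv2.imwrite("pics/d9.png",d);cv2.imwrite("pics/w9.png",w)
p={n:robot.camera_params(n) for n in("scene","side")}
T=np.hstack([cv2.resize(s[185:275,195:315],(400,300),interpolation=2),cv2.resize(d[260:350,270:390],(400,300),interpolation=2)])
c=np.zeros((600,800,3),np.uint8);c[:300]=T;c[300:,:400]=cv2.resize(w,(400,300))
# predicted neck top corners home/out: project axis at heights
for n in p:
    print(n,[proj(p[n],[531.5,-131.5,z]).round(1).tolist() for z in(104,110)])
cv2.imwrite("pics/z9.png",c)
E
```

```text
time_s: 23.42
position: [530.4, -131.7, 182.1]
tool_rot: [-0.004, 0.93, -0.367, 0.001]
wrist_force: [0.1, -0.2, -0.1]
width: 61.0
scene [[246.4, 221.8], [246.1, 219.5]]
side [[330.4, 286.1], [330.3, 283.4]]
```

View pics/z9.png

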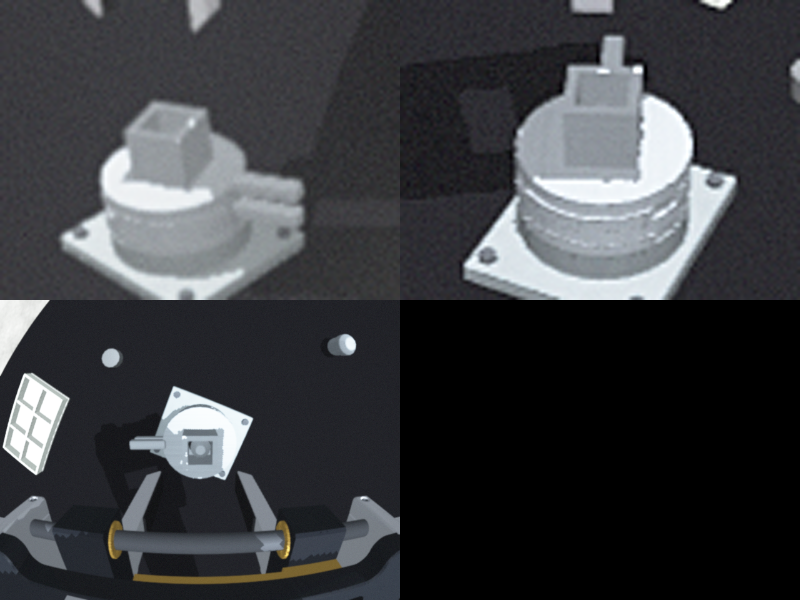

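Last picture (12): the levers are stacked one above the other, the collars sit flush, and the bystanders are in place. To settle the height I'll touch the neck walls with straddled fingertips; the top is at 104 if home and 110 if not.

```bash
python3 -m inch '[{"hand":0.28,"slide":[-2,1,-20],"spin":0},{"hand":0.28,"slide":[-2,1,-45],"spin":0},{"hand":0.28,"slide":[-2,1,-60],"spin":0},{"hand":0.28,"slide":[-2,1,-65],"spin":0},{"hand":0.28,"slide":[-2,1,-67],"spin":0},{"hand":0.28,"slide":[-2,1,-67],"spin":0}]' 10
python3 -m inch '[{"hand":0.28,"slide":[0,0,-2],"spin":0},{"hand":0.28,"slide":[0,0,-5],"spin":0},{"hand":0.28,"slide":[0,0,-7],"spin":0},{"hand":0.28,"slide":[0,0,-7],"spin":0}]'
```

```text
time_s: 24.32
position: [525.7, -129.5, 109.8]
tool_rot: [-0.004, 0.93, -0.367, -0.003]
wrist_force: [-0.6, -0.6, 0.2]
width: 33.5
time_s: 24.82
position: [526.9, -130.1, 105.4]
tool_rot: [-0.004, 0.93, -0.367, -0.002]
wrist_force: [-3.6, 0.9, 12.0]
width: 34.1
```

```bash
python3 -m inch '[{"hand":0.28,"slide":[1,0,-3],"spin":0},{"hand":0.28,"slide":[1,0,-5],"spin":0},{"hand":0.28,"slide":[1,0,-5],"spin":0}]'
python3 - <<'E'
from cell import robot
s=robot.sense();print(s["position"],s["wrist_force"],s["moment"])
E
```

```text
time_s: 25.2
position: [527.9, -130.3, 105.2]
tool_rot: [-0.004, 0.93, -0.366, -0.003]
wrist_force: [-16.3, 4.2, 30.5]
width: 33.7
[ 527.86149184 -130.34484433  105.23073959] [-16.26215294   4.18243563  30.54630223] [1.33296274 3.04366646 0.25314535]
```

Firm at 105.2 under 30 N, and the lever pitch in the scene view is about 18.8 mm (18 if home, 24 if not). As a cross-check I'll touch the upper lever at the same spot and yaw as the lower one, which should differ by 18.

```bash
python3 -m inch '[{"hand":0.28,"slide":[0,0,10],"spin":0},{"hand":0.28,"slide":[0,0,40],"spin":0},{"hand":1,"slide":[10,10,40],"spin":10},{"hand":1,"slide":[20,20,40],"spin":20},{"hand":1,"slide":[30,30,40],"spin":30},{"hand":1,"slide":[40,40,40],"spin":40},{"hand":1,"slide":[54,54,40],"spin":50},{"hand":1,"slide":[54,54,30],"spin":60},{"hand":1,"slide":[54,54,20],"spin":70},{"hand":1,"slide":[54,54,10],"spin":80}]'
python3 -m inch '[{"hand":1,"slide":[0,0,0],"spin":7},{"hand":1,"slide":[0,0,0],"spin":7},{"hand":1,"slide":[0,0,0],"spin":7}]'
```

```text
time_s: 26.45
position: [581.9, -76.2, 114.8]
tool_rot: [-0.001, 0.947, 0.32, -0.005]
wrist_force: [-0.1, 0.2, -0.2]
width: 0.5
time_s: 26.82
position: [582.1, -76.3, 115.0]
tool_rot: [-0.0, 0.926, 0.377, -0.005]
wrist_force: [-0.7, -0.0, 0.1]
width: 0.4
```

```bash
python3 -m inch '[{"hand":1,"slide":[0,0,-25],"spin":0},{"hand":1,"slide":[0,0,-35],"spin":0},{"hand":1,"slide":[0,0,-40],"spin":0},{"hand":1,"slide":[0,0,-42],"spin":0},{"hand":1,"slide":[0,0,-42],"spin":0}]'
python3 -m inch '[{"hand":1,"slide":[0,0,-1],"spin":0},{"hand":1,"slide":[0,0,-2],"spin":0},{"hand":1,"slide":[0,0,-2],"spin":0}]'
```

```text
time_s: 27.45
position: [582.5, -76.4, 73.5]
tool_rot: [-0.0, 0.926, 0.377, -0.005]
wrist_force: [-0.7, -0.3, -0.3]
width: 0.5
time_s: 27.82
position: [583.3, -76.6, 72.4]
tool_rot: [0.0, 0.926, 0.377, -0.004]
wrist_force: [0.1, 0.7, 3.3]
width: 0.4
```

The difference is 20, between 18 and 24, so it isn't conclusive. I'll calibrate the touch height on the bare bench next to it.

```bash
python3 -m inch '[{"hand":1,"slide":[0,0,15],"spin":0},{"hand":1,"slide":[25,30,15],"spin":0},{"hand":1,"slide":[30,35,-20],"spin":0},{"hand":1,"slide":[30,35,-50],"spin":0},{"hand":1,"slide":[30,35,-67],"spin":0},{"hand":1,"slide":[30,35,-69],"spin":0},{"hand":1,"slide":[30,35,-69],"spin":0}]'
python3 -m inch '[{"hand":1,"slide":[0,0,-1.5],"spin":0},{"hand":1,"slide":[0,0,-3],"spin":0},{"hand":1,"slide":[0,0,-3],"spin":0}]'
python3 -m inch '[{"hand":1,"slide":[0,0,-1],"spin":0},{"hand":1,"slide":[0,0,-1],"spin":0}]'
```

```text
time_s: 28.7
position: [614.1, -41.9, 4.5]
tool_rot: [0.001, 0.926, 0.377, -0.003]
wrist_force: [0.6, -0.0, 0.3]
width: 0.6
time_s: 29.08
position: [614.1, -42.0, 1.8]
tool_rot: [0.001, 0.926, 0.376, -0.003]
wrist_force: [-0.1, 0.5, 0.6]
width: 0.8
time_s: 29.32
position: [614.1, -41.9, 0.7]
tool_rot: [0.001, 0.926, 0.377, -0.003]
wrist_force: [-0.9, -1.0, -0.2]
width: 0.5
```

```bash
python3 -m inch '[{"hand":1,"slide":[0,0,-1],"spin":0},{"hand":1,"slide":[0,0,-1],"spin":0}]'
python3 -m inch '[{"hand":1,"slide":[0,0,-1],"spin":0},{"hand":1,"slide":[0,0,-1],"spin":0}]'
python3 -m inch '[{"hand":1,"slide":[0,0,-1],"spin":0},{"hand":1,"slide":[0,0,-1],"spin":0}]'
```

```text
time_s: 29.58
position: [614.2, -42.0, 0.3]
tool_rot: [0.001, 0.926, 0.377, -0.003]
wrist_force: [-2.3, 0.4, 4.5]
width: 0.4
time_s: 29.82
position: [614.3, -42.0, 0.3]
tool_rot: [0.001, 0.926, 0.377, -0.003]
wrist_force: [-4.2, 0.7, 8.1]
width: 0.4
time_s: 30.08
position: [614.2, -42.0, 0.3]
tool_rot: [0.001, 0.926, 0.377, -0.004]
wrist_force: [-4.1, 1.1, 8.9]
width: 0.7
```

Bench bias is only +0.3, so the upper collar may sit 1–2 mm proud on the lever side. I'll regrip the neck and wiggle it with light downward pressure.

```bash
python3 -m inch '[{"hand":1,"slide":[0,0,60],"spin":0},{"hand":1,"slide":[0,0,120],"spin":0},{"hand":0,"slide":[-15,-15,140],"spin":-10},{"hand":-0.3,"slide":[-30,-30,150],"spin":-20},{"hand":-0.3,"slide":[-45,-45,150],"spin":-30},{"hand":-0.3,"slide":[-60,-60,150],"spin":-40},{"hand":-0.3,"slide":[-75,-75,150],"spin":-50},{"hand":-0.3,"slide":[-85,-89,150],"spin":-60},{"hand":-0.3,"slide":[-85,-89,150],"spin":-70},{"hand":-0.3,"slide":[-85,-89,150],"spin":-80}]'
python3 -m inch '[{"hand":-0.3,"slide":[0,0,0],"spin":-7},{"hand":-0.3,"slide":[0,0,0],"spin":-7},{"hand":-0.3,"slide":[0,0,0],"spin":-7}]'
python3 - <<'E'
from h import *
p=robot.camera_params("wrist");w=robot.capture("wrist");cv2.imwrite("pics/w10.png",w)
s=robot.sense();r=s["tool_rot"];print(np.degrees(2*np.arctan2(r[2],r[1])))
# lever edges of upper: sample the image along columns near lever (left of disc); report row profile
for R in(60,70,80,88):
    a=np.radians(46.8);X=np.array([531.5+R*np.cos(a),-131.5+R*np.sin(a),70]);n=np.array([-np.sin(a),np.cos(a),0])
    v=[int(w[tuple(int(round(k)) for k in proj(p,X+n*o,True)[::-1])].mean()) for o in range(-14,15,1)]
    print(R,v)
E
```

```text
time_s: 31.32
position: [529.1, -131.2, 150.0]
tool_rot: [-0.002, 0.951, -0.31, -0.003]
wrist_force: [0.2, -0.9, -0.5]
width: 61.1
time_s: 31.7
position: [529.0, -131.1, 149.8]
tool_rot: [-0.002, 0.93, -0.366, -0.003]
wrist_force: [-0.1, 0.1, -0.2]
width: 60.9
-43.02155641457954
60 [61, 88, 110, 157, 177, 172, 113, 121, 143, 164, 187, 185, 185, 188, 190, 188, 181, 184, 177, 165, 151, 153, 141, 104, 29, 26, 25, 24, 22]
70 [55, 91, 111, 155, 174, 172, 115, 118, 140, 164, 182, 188, 187, 189, 187, 187, 183, 183, 179, 159, 47, 25, 24, 24, 22, 22, 22, 24, 27]
80 [54, 86, 110, 156, 176, 175, 122, 117, 136, 159, 187, 185, 186, 185, 188, 188, 184, 183, 179, 158, 103, 31, 25, 28, 25, 28, 30, 25, 27]
88 [24, 21, 21, 26, 27, 34, 65, 116, 134, 157, 181, 185, 185, 187, 186, 190, 182, 183, 179, 162, 102, 26, 23, 28, 26, 23, 24, 25, 25]
```

```bash
python3 -m inch '[{"hand":-0.3,"slide":[0,0,-40],"spin":0},{"hand":-0.3,"slide":[0,0,-65],"spin":0},{"hand":-0.3,"slide":[0,0,-71],"spin":0},{"hand":-0.3,"slide":[0,0,-71],"spin":0},{"hand":0.4,"slide":[0,0,-71],"spin":0},{"hand":0.4,"slide":[0,0,-71],"spin":0},{"hand":0.4,"slide":[0,0,-71],"spin":0},{"hand":0.4,"slide":[0,0,-71],"spin":0}]' 12
python3 -m inch '[{"hand":0.4,"slide":[0,0,-1.5],"spin":0},{"hand":0.4,"slide":[0,0,-2],"spin":1.5},{"hand":0.4,"slide":[0,0,-2],"spin":3},{"hand":0.4,"slide":[0,0,-2],"spin":3}]' 12
python3 -m inch '[{"hand":0.4,"slide":[0,0,-0.5],"spin":-1.5},{"hand":0.4,"slide":[0,0,-0.5],"spin":-3},{"hand":0.4,"slide":[0,0,-0.5],"spin":-4.5},{"hand":0.4,"slide":[0,0,-0.5],"spin":-6},{"hand":0.4,"slide":[0,0,-0.5],"spin":-6}]' 12
```

```text
time_s: 32.75
position: [529.3, -132.0, 79.9]
tool_rot: [-0.001, 0.93, -0.367, -0.003]
wrist_force: [-3.9, -3.4, 5.7]
width: 40.2
time_s: 33.25
position: [529.9, -132.5, 79.7]
tool_rot: [-0.001, 0.94, -0.343, -0.002]
wrist_force: [-5.1, -1.4, 10.3]
width: 40.2
time_s: 33.88
position: [530.0, -132.6, 79.7]
tool_rot: [-0.001, 0.92, -0.391, -0.002]
wrist_force: [-3.5, -1.1, 6.4]
width: 40.2
```

```bash
cat > m.py <<'E'
from cell import robot;import numpy as np
s=robot.sense();r=s["tool_rot"];print("yaw",np.degrees(2*np.arctan2(r[2],r[1])).round(2),"F",np.round(s["wrist_force"],1),"M",np.round(s["moment"],2))
E
python3 m.py
python3 -m inch '[{"hand":0.4,"slide":[0,0,0],"spin":-1.5},{"hand":0.4,"slide":[0,0,0],"spin":-3},{"hand":0.4,"slide":[0,0,0],"spin":-3}]' 20 | tail -2; python3 m.py
python3 -m inch '[{"hand":0.4,"slide":[0,0,0],"spin":-1.5},{"hand":0.4,"slide":[0,0,0],"spin":-2},{"hand":0.4,"slide":[0,0,0],"spin":-2}]' 20|tail -2; python3 m.py
```

```text
yaw -46.04 F [-3.5 -1.1  6.4] M [0.03 0.63 0.23]
wrist_force: [-3.4, -3.9, 4.5]
width: 40.2
yaw -49.03 F [-3.4 -3.9  4.5] M [-0.41  0.73  0.49]
wrist_force: [-4.1, -4.2, 3.5]
width: 41.0
yaw -51.02 F [-4.1 -4.2  3.5] M [-0.44  0.45  0.76]
```

```bash
python3 -m inch '[{"hand":0.4,"slide":[0,0,0],"spin":4},{"hand":0.4,"slide":[0,0,0],"spin":8},{"hand":0.4,"slide":[0,0,0],"spin":11},{"hand":0.4,"slide":[0,0,0],"spin":11}]' 20|tail -2; python3 m.py
python3 -m inch '[{"hand":0.4,"slide":[0,0,0],"spin":3},{"hand":0.4,"slide":[0,0,0],"spin":3},{"hand":0.4,"slide":[0,0,0],"spin":3}]' 20|tail -2; python3 m.py
python3 -m inch '[{"hand":0.4,"slide":[0,0,0],"spin":3},{"hand":0.4,"slide":[0,0,0],"spin":3},{"hand":0.4,"slide":[0,0,0],"spin":3}]' 20; python3 m.py
```

```text
wrist_force: [0.9, -0.0, 1.3]
width: 40.5
yaw -40.17 F [ 0.9 -0.   1.3] M [ 0.2  -0.21 -0.05]
wrist_force: [-3.2, -0.6, 5.0]
width: 40.5
yaw -37.25 F [-3.2 -0.6  5. ] M [ 0.14  0.7  -0.  ]
time_s: 35.88
position: [530.5, -132.7, 80.0]
tool_rot: [-0.002, 0.955, -0.295, -0.001]
wrist_force: [-4.8, -1.8, 5.5]
width: 40.1
yaw -34.36 F [-4.8 -1.8  5.5] M [-0.05  0.71 -0.22]
```

Turning meets stops at both ends (about −47° and −35°), so the lugs are engaged: the total play is roughly the 14° expected of two indexed joints. I'll centre the upper collar over the lower and release.

```bash
python3 -m inch '[{"hand":0.4,"slide":[-0.5,0.3,0],"spin":-2},{"hand":0.4,"slide":[-0.5,0.3,0],"spin":-4.5},{"hand":0.4,"slide":[-0.5,0.3,0],"spin":-4.5},{"hand":0.05,"slide":[-0.5,0.3,0],"spin":-4.5},{"hand":-0.3,"slide":[-0.5,0.3,0],"spin":-4.5},{"hand":-0.3,"slide":[-0.5,0.3,0],"spin":-4.5},{"hand":-0.3,"slide":[-0.5,0.3,0],"spin":-4.5}]' 12
python3 -m inch '[{"hand":-0.3,"slide":[0,0,30],"spin":0},{"hand":-0.3,"slide":[0,0,70],"spin":-3},{"hand":-0.3,"slide":[0,0,70],"spin":-3},{"hand":-0.3,"slide":[0,0,70],"spin":-3}]'
python3 - <<'E'
from h import *
p=robot.camera_params("wrist");w=robot.capture("wrist");cv2.imwrite("pics/w11.png",w);s=robot.capture("scene");cv2.imwrite("pics/s11.png",s);cv2.imwrite("pics/d11.png",robot.capture("side"))
for z,lo in((70,0),(54,1)):
  for R in(60,75,86):
    a=np.radians(47);X=np.array([531.5+R*np.cos(a),-131.5+R*np.sin(a),z]);n=np.array([-np.sin(a),np.cos(a),0])
    print(z,R,[int(w[tuple(int(round(k)) for k in proj(p,X+n*o,True)[::-1])].mean()) for o in range(-14,15,1)])
# scene & side vertical profiles through lever at r 82
for n in("scene","side"):
    q=robot.camera_params(n);im=cv2.imread("pics/"+n[0].replace("s","s")+"11.png") if n=="scene" else cv2.imread("pics/d11.png")
    c=proj(q,[531.5+80*np.cos(.83),-131.5+80*np.sin(.83),64]);c2=proj(q,[531.5+80*np.cos(.83),-131.5+80*np.sin(.83),46]);print(n,c.round(1),c2.round(1),im[int(c[1])-12:int(c[1])+22,int(round(c[0]))].mean(1).astype(int).tolist())
E
```

```text
time_s: 36.75
position: [530.0, -132.3, 79.8]
tool_rot: [-0.002, 0.943, -0.333, -0.001]
wrist_force: [1.1, -0.0, 0.2]
width: 61.0
time_s: 37.25
position: [529.5, -132.1, 149.0]
tool_rot: [-0.002, 0.934, -0.357, -0.002]
wrist_force: [0.2, -1.2, -0.3]
width: 61.1
70 60 [25, 22, 24, 26, 23, 36, 66, 97, 140, 161, 163, 120, 121, 137, 178, 186, 184, 184, 187, 190, 186, 183, 181, 178, 161, 54, 27, 24, 24]
70 75 [25, 25, 26, 26, 27, 24, 28, 53, 87, 128, 152, 163, 122, 115, 131, 159, 183, 185, 184, 187, 188, 185, 183, 183, 179, 158, 111, 28, 24]
70 86 [18, 26, 26, 28, 19, 27, 24, 23, 23, 25, 24, 26, 51, 82, 119, 139, 168, 185, 184, 184, 186, 189, 184, 185, 186, 173, 140, 84, 38]
54 60 [28, 31, 58, 74, 99, 119, 137, 144, 150, 152, 131, 117, 126, 147, 165, 139, 124, 119, 139, 176, 184, 185, 188, 187, 188, 184, 185, 182, 171]
54 75 [25, 26, 27, 21, 23, 18, 22, 28, 22, 25, 26, 34, 99, 118, 140, 163, 139, 119, 121, 141, 170, 185, 188, 185, 188, 190, 187, 184, 184]
54 86 [25, 28, 26, 25, 26, 29, 24, 25, 25, 25, 23, 26, 30, 87, 112, 138, 160, 153, 114, 122, 149, 170, 182, 186, 186, 187, 189, 186, 185]
scene [281.5 243. ] [282.1 249.7] [65, 65, 64, 49, 50, 51, 95, 155, 176, 171, 165, 158, 151, 148, 134, 166, 181, 174, 160, 155, 143, 85, 58, 95, 120, 135, 142, 146, 133, 128, 118, 92, 59, 54]
side [332.9 276.7] [333. 284.] [188, 192, 188, 188, 189, 187, 187, 190, 209, 209, 215, 207, 211, 207, 141, 136, 178, 165, 145, 148, 152, 152, 150, 166, 178, 162, 158, 144, 170, 164, 147, 150, 149, 154]
```

```bash
python3 - <<'E'
from h import *
im=cv2.imread("pics/s11.png");q=robot.camera_params("scene")
c0=np.array([531.5,-131.5])
def bar(a,zu):
    a=np.radians(a);u=np.array([np.cos(a),np.sin(a)]);n=np.array([-u[1],u[0]])
    return np.array([proj(q,[*(c0+u*r+n*s),zu+h]) for r in(44,92) for s in(-6,6) for h in(2,14)])
def span(P,col):
    m=np.zeros((4800,640),np.uint8);H=cv2.convexHull((P*[1,10]).astype(np.float32)).astype(np.int32);cv2.fillConvexPoly(m,H,1)
    r=np.where(m[:,col])[0];return (r.min()/10,r.max()/10) if len(r) else None
for col in(274,278,282,286):
    v=im[228:262,col].mean(1).astype(int).tolist();print(col,v)
    print("  upper home",span(bar(50,56),col),"out",span(bar(50,62),col),"lower",span(bar(50,38),col),"l out",span(bar(50,44),col))
E
```

```text
274 [64, 61, 60, 62, 67, 62, 65, 98, 153, 176, 173, 165, 155, 156, 143, 133, 166, 177, 175, 161, 154, 150, 143, 150, 148, 152, 151, 150, 148, 145, 151, 151, 153, 150]
  upper home (np.float64(237.1), np.float64(244.8)) out (np.float64(234.8), np.float64(242.6)) lower (np.float64(243.6), np.float64(251.3)) l out (np.float64(241.4), np.float64(249.2))
278 [66, 61, 61, 64, 63, 60, 56, 62, 117, 166, 178, 181, 157, 151, 143, 140, 180, 180, 175, 156, 156, 143, 129, 127, 142, 123, 109, 114, 134, 147, 154, 148, 144, 130]
  upper home (np.float64(237.7), np.float64(245.4)) out (np.float64(235.4), np.float64(243.2)) lower (np.float64(244.2), np.float64(252.0)) l out (np.float64(242.0), np.float64(249.9))
282 [64, 61, 65, 65, 64, 49, 50, 51, 95, 155, 176, 171, 165, 158, 151, 148, 134, 166, 181, 174, 160, 155, 143, 85, 58, 95, 120, 135, 142, 146, 133, 128, 118, 92]
  upper home (np.float64(238.3), np.float64(246.0)) out (np.float64(236.0), np.float64(243.8)) lower (np.float64(244.8), np.float64(252.6)) l out (np.float64(242.6), np.float64(250.5))
286 [59, 61, 59, 54, 58, 51, 48, 53, 62, 104, 139, 136, 128, 122, 109, 90, 106, 159, 156, 137, 131, 126, 110, 81, 60, 51, 59, 79, 76, 75, 73, 58, 53, 54]
  upper home (np.float64(238.9), np.float64(246.6)) out (np.float64(236.6), np.float64(244.4)) lower (np.float64(245.5), np.float64(253.2)) l out (np.float64(243.3), np.float64(251.1))
```

```bash
python3 - <<'E'
from h import *
for f,n in(("s9","scene"),("s11","scene"),("d9","side"),("d11","side")):
    im=cv2.imread(f"pics/{f}.png");q=robot.camera_params(n);o=-np.array(q["R"]).T@np.array(q["t"])
    c0=np.array([531.5,-131.5]);u=o[:2]-c0;u/=np.linalg.norm(u)
    # front edge at 48mm toward camera
    col=int(round(proj(q,[*(c0+48*u),50])[0]))
    P=lambda z,r=48:round(proj(q,[*(c0+r*u),z])[1],1)
    v=im[:,col-1:col+2].mean((1,2));r0=int(P(75));print(f,col,"row0",r0,v[r0:r0+36].astype(int).tolist())
    print("   edges home z66,56,38,12:",P(66),P(56),P(38),P(12),"out+6:",P(72),P(62),P(44),"necktop far",round(proj(q,[*(c0-20*u),104])[1],1))
    v=im[:,col].mean(1);print("   top",[int(x) for x in v[r0-35:r0-10]],r0-35)
E
```

```text
s9 251 row0 244 [239, 240, 235, 193, 157, 155, 159, 161, 158, 156, 155, 157, 155, 157, 158, 155, 153, 144, 141, 140, 139, 139, 138, 143, 178, 223, 225, 201, 158, 131, 117, 160, 219, 210, 166, 138]
   edges home z66,56,38,12: 248.4 252.2 258.9 268.3 out+6: 246.1 249.9 256.6 necktop far 217.2
   top [64, 61, 59, 63, 62, 62, 65, 93, 144, 165, 158, 168, 191, 193, 170, 149, 142, 137, 134, 137, 135, 134, 139, 131, 140] 209
s11 251 row0 244 [239, 241, 234, 182, 154, 155, 162, 161, 157, 156, 156, 156, 158, 156, 157, 157, 155, 144, 142, 139, 140, 139, 139, 154, 193, 224, 224, 200, 159, 129, 115, 162, 219, 208, 165, 138]
   edges home z66,56,38,12: 248.4 252.2 258.9 268.3 out+6: 246.1 249.9 256.6 necktop far 217.2
   top [63, 61, 61, 57, 61, 58, 75, 129, 184, 167, 155, 159, 167, 171, 171, 160, 145, 136, 135, 131, 137, 132, 136, 133, 137] 209
d9 331 row0 316 [245, 244, 245, 247, 248, 179, 166, 168, 184, 228, 161, 170, 170, 164, 176, 175, 177, 175, 161, 170, 161, 134, 139, 140, 139, 140, 135, 157, 237, 232, 228, 226, 230, 228, 230, 229]
   edges home z66,56,38,12: 320.2 324.4 332.0 342.6 out+6: 317.6 321.9 329.5 necktop far 279.2
   top [255, 136, 144, 147, 148, 150, 146, 148, 147, 151, 159, 171, 167, 150, 146, 147, 152, 148, 145, 149, 146, 150, 147, 146, 146] 281
d11 331 row0 316 [185, 247, 247, 248, 249, 157, 171, 171, 183, 223, 161, 169, 170, 164, 177, 176, 179, 191, 162, 170, 164, 136, 142, 139, 142, 140, 134, 158, 238, 232, 228, 227, 229, 231, 231, 232]
   edges home z66,56,38,12: 320.2 324.4 332.0 342.6 out+6: 317.6 321.9 329.5 necktop far 279.2
   top [169, 144, 150, 153, 148, 145, 151, 166, 158, 174, 173, 171, 166, 152, 145, 147, 153, 149, 146, 151, 148, 149, 146, 150, 146] 281
```

The front edges in both cameras fit home to within 0.4 px (side: top edge 320.3 corrected, against 320.2 for home and 317.6 for out). One more touch on the lever and on the opposite rim will rule out a tilt.

```bash
python3 -m inch '[{"hand":1,"slide":[20,25,-10],"spin":0},{"hand":1,"slide":[47,54,-20],"spin":0},{"hand":1,"slide":[47,54,-50],"spin":0},{"hand":1,"slide":[47,54,-70],"spin":0},{"hand":1,"slide":[47,54,-76],"spin":0},{"hand":1,"slide":[47,54,-76],"spin":0},{"hand":1,"slide":[47,54,-76],"spin":0}]'
for i in 1 2; do :; done
python3 -m inch '[{"hand":1,"slide":[0,0,-1],"spin":0},{"hand":1,"slide":[0,0,-1],"spin":0}]'
python3 -m inch '[{"hand":1,"slide":[0,0,-1],"spin":0},{"hand":1,"slide":[0,0,-1],"spin":0}]'
python3 -m inch '[{"hand":1,"slide":[0,0,-1],"spin":0},{"hand":1,"slide":[0,0,-1],"spin":0}]'
```

```text
time_s: 38.28
position: [576.5, -78.3, 72.7]
tool_rot: [-0.002, 0.934, -0.357, -0.002]
wrist_force: [1.0, 0.9, 2.4]
width: 0.9
time_s: 38.52
position: [576.9, -78.5, 72.5]
tool_rot: [-0.002, 0.934, -0.358, -0.002]
wrist_force: [-0.3, 1.0, 5.3]
width: 0.8
time_s: 38.78
position: [577.1, -78.5, 72.4]
tool_rot: [-0.002, 0.934, -0.358, -0.002]
wrist_force: [-1.6, 1.8, 6.7]
width: 0.6
time_s: 39.02
position: [577.3, -78.6, 72.3]
tool_rot: [-0.002, 0.934, -0.358, -0.002]
wrist_force: [-1.8, 2.3, 6.5]
width: 0.7
```

```bash
python3 -m inch '[{"hand":1,"slide":[0,0,50],"spin":0},{"hand":1,"slide":[-35,-40,60],"spin":0},{"hand":1,"slide":[-72,-84,60],"spin":0},{"hand":1,"slide":[-73,-85,30],"spin":0},{"hand":1,"slide":[-73,-85,5],"spin":0},{"hand":1,"slide":[-73,-85,-2],"spin":0},{"hand":1,"slide":[-73,-85,-4],"spin":0},{"hand":1,"slide":[-73,-85,-4],"spin":0},{"hand":1,"slide":[-73,-85,-4],"spin":0}]'
python3 -m inch '[{"hand":1,"slide":[0,0,-1],"spin":0},{"hand":1,"slide":[0,0,-1],"spin":0}]'
python3 -m inch '[{"hand":1,"slide":[0,0,-1],"spin":0},{"hand":1,"slide":[0,0,-1],"spin":0}]'
python3 -m inch '[{"hand":1,"slide":[0,0,-1],"spin":0},{"hand":1,"slide":[0,0,-1],"spin":0}]'
```

```text
time_s: 40.15
position: [504.9, -163.8, 69.2]
tool_rot: [-0.002, 0.934, -0.358, -0.001]
wrist_force: [0.1, 0.3, -0.6]
width: 0.5
time_s: 40.4
position: [505.1, -163.8, 68.4]
tool_rot: [-0.002, 0.934, -0.358, -0.0]
wrist_force: [-0.3, -0.4, -0.3]
width: 0.5
time_s: 40.65
position: [505.1, -163.8, 67.3]
tool_rot: [-0.002, 0.934, -0.358, -0.001]
wrist_force: [-0.7, 0.4, -0.4]
width: 0.7
time_s: 40.9
position: [505.1, -163.9, 66.4]
tool_rot: [-0.002, 0.934, -0.358, -0.0]
wrist_force: [-0.1, -0.1, 1.2]
width: 0.3
```

```bash
python3 -m inch '[{"hand":1,"slide":[0,0,50],"spin":0},{"hand":1,"slide":[20,20,60],"spin":0},{"hand":1,"slide":[50,60,60],"spin":0},{"hand":1,"slide":[53.5,64.5,30],"spin":0},{"hand":1,"slide":[53.5,64.5,8],"spin":0},{"hand":1,"slide":[53.5,64.5,4],"spin":0},{"hand":1,"slide":[53.5,64.5,3],"spin":0},{"hand":1,"slide":[53.5,64.5,3],"spin":0},{"hand":1,"slide":[53.5,64.5,3],"spin":0}]'
python3 -m inch '[{"hand":1,"slide":[0,0,-1],"spin":0},{"hand":1,"slide":[0,0,-1],"spin":0}]'
python3 -m inch '[{"hand":1,"slide":[0,0,-1],"spin":0},{"hand":1,"slide":[0,0,-1],"spin":0}]'
python3 -m inch '[{"hand":1,"slide":[0,0,-1],"spin":0},{"hand":1,"slide":[0,0,-1],"spin":0}]'
```

```text
time_s: 42.02
position: [559.4, -98.8, 71.7]
tool_rot: [-0.003, 0.934, -0.358, -0.0]
wrist_force: [-4.7, 3.7, 13.1]
width: 0.7
time_s: 42.28
position: [559.6, -98.9, 72.0]
tool_rot: [-0.003, 0.934, -0.358, -0.0]
wrist_force: [-3.1, 1.8, 7.8]
width: 0.6
time_s: 42.52
position: [559.7, -98.9, 72.0]
tool_rot: [-0.003, 0.934, -0.358, -0.001]
wrist_force: [-3.0, 2.0, 6.2]
width: 0.6
time_s: 42.78
position: [559.7, -98.9, 72.0]
tool_rot: [-0.003, 0.934, -0.358, -0.001]
wrist_force: [-2.9, 1.1, 7.3]
width: 0.7
```

Opposite rim 66.3 (home), lever side about 1.5 mm proud: a tilt of about 1°. I'll press on the lever root, inside the rim support.

```bash
python3 -m inch '[{"hand":1,"slide":[0,0,-3],"spin":0},{"hand":1,"slide":[0,0,-5],"spin":0},{"hand":1,"slide":[0,0,-5],"spin":0}]'; python3 m.py
python3 -m inch '[{"hand":1,"slide":[-1,0.5,-8],"spin":0},{"hand":1,"slide":[-1,0.5,-8],"spin":0}]'; python3 m.py
```

```text
time_s: 43.15
position: [560.4, -99.0, 71.3]
tool_rot: [-0.003, 0.934, -0.357, -0.001]
wrist_force: [-10.5, 2.9, 24.6]
width: 0.8
yaw -41.87 F [-10.5   2.9  24.6] M [0.92 2.27 0.01]
time_s: 43.4
position: [560.8, -99.1, 70.6]
tool_rot: [-0.002, 0.934, -0.357, -0.001]
wrist_force: [-18.6, 4.5, 42.2]
width: 0.3
yaw -41.8 F [-18.6   4.5  42.2] M [1.29 3.84 0.1 ]
```

```bash
python3 -m inch '[{"hand":1,"slide":[-1,0,4],"spin":0},{"hand":1,"slide":[-1,0,8],"spin":0},{"hand":1,"slide":[-1,0,8],"spin":0}]'
python3 -m inch '[{"hand":1,"slide":[0,0,-4],"spin":0},{"hand":1,"slide":[0,0,-7],"spin":0},{"hand":1,"slide":[0,0,-7],"spin":0}]'
python3 -m inch '[{"hand":1,"slide":[0,0,-1],"spin":0},{"hand":1,"slide":[0,0,-1],"spin":0}]'
python3 -m inch '[{"hand":1,"slide":[0,0,-1],"spin":0},{"hand":1,"slide":[0,0,-1],"spin":0}]'
```

```text
time_s: 43.78
position: [559.5, -99.1, 78.2]
tool_rot: [-0.002, 0.934, -0.357, -0.002]
wrist_force: [0.0, -0.0, -0.3]
width: 0.4
time_s: 44.15
position: [559.4, -99.1, 71.9]
tool_rot: [-0.002, 0.934, -0.357, -0.002]
wrist_force: [-3.2, 1.3, 9.7]
width: 0.6
time_s: 44.4
position: [559.4, -99.1, 71.8]
tool_rot: [-0.002, 0.934, -0.357, -0.003]
wrist_force: [-4.4, 1.2, 10.8]
width: 0.6
time_s: 44.65
position: [559.5, -99.1, 71.8]
tool_rot: [-0.002, 0.934, -0.357, -0.003]
wrist_force: [-3.9, 0.9, 11.1]
width: 0.4
```

It springs back to 71.8. I'll probe the plate itself at 45° to the lever to separate tilt from lever height.

```bash
python3 -m inch '[{"hand":1,"slide":[0,0,12],"spin":0},{"hand":1,"slide":[-31.5,10.5,12],"spin":0},{"hand":1,"slide":[-31.5,10.5,4],"spin":0},{"hand":1,"slide":[-31.5,10.5,-2],"spin":0},{"hand":1,"slide":[-31.5,10.5,-3],"spin":0},{"hand":1,"slide":[-31.5,10.5,-3],"spin":0}]'
python3 -m inch '[{"hand":1,"slide":[0,0,-1],"spin":0},{"hand":1,"slide":[0,0,-1],"spin":0}]'
python3 -m inch '[{"hand":1,"slide":[0,0,-1],"spin":0},{"hand":1,"slide":[0,0,-1],"spin":0}]'
python3 -m inch '[{"hand":1,"slide":[0,0,-1],"spin":0},{"hand":1,"slide":[0,0,-1],"spin":0}]'
```

```text
time_s: 45.4
position: [528.4, -88.8, 68.6]
tool_rot: [-0.002, 0.934, -0.357, -0.003]
wrist_force: [-0.2, 0.4, -0.4]
width: 0.8
time_s: 45.65
position: [528.8, -89.0, 67.9]
tool_rot: [-0.002, 0.934, -0.357, -0.003]
wrist_force: [-0.8, 0.2, 0.9]
width: 0.6
time_s: 45.9
position: [528.8, -88.9, 67.6]
tool_rot: [-0.002, 0.934, -0.357, -0.003]
wrist_force: [-2.4, 1.5, 5.7]
width: 0.6
time_s: 46.15
position: [528.8, -88.9, 67.5]
tool_rot: [-0.002, 0.934, -0.356, -0.004]
wrist_force: [-3.9, 1.2, 6.9]
width: 0.1
```

Tilt confirmed: 67.5 here against 66.3 opposite. I'll work out offline which joint is raised by fitting the visible edge circles in the saved images; this uses no robot time.

```bash
python3 - <<'E'
from h import *
from scipy.ndimage import map_coordinates
c0=np.array([531.5,-131.5])
for f,n in(("d11","side"),("d9","side"),("s11","scene"),("s9","scene")):
    im=cv2.imread(f"pics/{f}.png").astype(float).mean(2);q=robot.camera_params(n);o=-np.array(q["R"]).T@np.array(q["t"])
    az0=np.degrees(np.arctan2(*(o[:2]-c0)[::-1]))
    print(f,"az0",az0.round())
    for da in range(-75,80,15):
        a=np.radians(az0+da);X=lambda z:proj(q,[*(c0+48*np.array([np.cos(a),np.sin(a)])),z])
        zs=np.arange(74,4,-1.);P=np.array([X(z) for z in zs])
        v=map_coordinates(im,[P[:,1],P[:,0]],order=1);g=np.gradient(v)
        print(round(az0+da)%360,"grad peaks z:",[(int(zs[i]),int(g[i]*2)) for i in range(1,69) if abs(g[i])>4 and abs(g[i])>=abs(g[i-1]) and abs(g[i])>abs(g[i+1])])
E
```

```text
d11 az0 -129.0
156 grad peaks z: [(66, -75), (56, -12), (51, 31), (46, 18), (42, -32), (25, -21), (12, 29)]
171 grad peaks z: [(63, -12), (57, 10), (49, -11), (42, -10), (35, 9), (25, -19), (8, 41)]
186 grad peaks z: [(65, -17), (60, 9), (56, 43), (51, -28), (41, 9), (34, -9), (27, -12), (9, 52)]
201 grad peaks z: [(69, 48), (65, -70), (55, 25), (53, -48), (48, 10), (43, -8), (36, 13), (34, -20), (26, -17), (9, 55)]
216 grad peaks z: [(64, -68), (61, 8), (55, 17), (52, -36), (33, -12), (28, -17), (9, 42)]
231 grad peaks z: [(65, -72), (56, 32), (53, -40), (44, 12), (34, -22), (32, 11), (27, -20), (10, 64), (7, -8)]
246 grad peaks z: [(73, 52), (66, -66), (57, 38), (54, -74), (50, 11), (35, -13), (28, -24), (10, 54)]
261 grad peaks z: [(66, -67), (57, 35), (54, -59), (38, 26), (35, -50), (11, 41)]
276 grad peaks z: [(66, -49), (52, 61), (47, -57), (33, 36), (28, -56), (11, 40)]
291 grad peaks z: [(67, -53), (62, 31), (57, -33), (48, 17), (45, -31), (40, 24), (38, -20), (31, -17), (26, -12), (11, 43)]
306 grad peaks z: [(64, -18), (61, 37), (56, -8), (52, 27), (49, -13), (40, 14), (37,
[... 1672 characters left out ...]
1, 28)]
18 grad peaks z: [(8, 30)]
33 grad peaks z: [(72, -9), (64, 9), (37, -8), (18, 8)]
48 grad peaks z: [(69, -8), (58, 19), (50, -9)]
63 grad peaks z: [(69, 34), (61, -12), (50, 17), (42, -8)]
s9 az0 -12.0
273 grad peaks z: [(60, -29), (52, 12), (46, -16), (24, -14), (7, 25)]
288 grad peaks z: [(64, -37), (12, 29)]
303 grad peaks z: [(67, -33), (13, 34)]
318 grad peaks z: [(68, -40), (14, 33)]
333 grad peaks z: [(69, -28), (15, 32)]
348 grad peaks z: [(68, -33), (11, 30)]
3 grad peaks z: [(70, -39), (11, 29)]
18 grad peaks z: [(8, 32)]
33 grad peaks z: [(69, -8), (61, 14), (48, -8), (6, 8)]
48 grad peaks z: [(66, -11), (56, 9), (37, -13)]
63 grad peaks z: [(66, 42), (44, 14), (36, -14)]
```

Not decisive, so I'll regrip the neck with the jaws across the lever, so the collar can level itself about the jaw axis. Then press, wiggle and re-probe.

```bash
python3 -m inch '[{"hand":1,"slide":[0,0,50],"spin":5},{"hand":0,"slide":[1,-15,75],"spin":15},{"hand":-0.3,"slide":[2,-30,75],"spin":25},{"hand":-0.3,"slide":[2.5,-42.5,75],"spin":35},{"hand":-0.3,"slide":[2.5,-42.5,75],"spin":45},{"hand":-0.3,"slide":[2.5,-42.5,75],"spin":55},{"hand":-0.3,"slide":[2.5,-42.5,75],"spin":65},{"hand":-0.3,"slide":[2.5,-42.5,75],"spin":75},{"hand":-0.3,"slide":[2.5,-42.5,75],"spin":85},{"hand":-0.3,"slide":[2.5,-42.5,75],"spin":92}]' 15
python3 -m inch '[{"hand":-0.3,"slide":[0,0,-20],"spin":0},{"hand":-0.3,"slide":[0,0,-50],"spin":0},{"hand":-0.3,"slide":[0,0,-65],"spin":0},{"hand":-0.3,"slide":[0,0,-65],"spin":0},{"hand":0.4,"slide":[0,0,-65],"spin":0},{"hand":0.4,"slide":[0,0,-65],"spin":0},{"hand":0.4,"slide":[0,0,-65],"spin":0}]' 15; python3 m.py
```

```text
time_s: 47.4
position: [531.3, -131.4, 142.3]
tool_rot: [0.001, 0.904, 0.426, -0.004]
wrist_force: [-0.0, -0.3, 0.1]
width: 60.8
time_s: 48.28
position: [531.6, -131.4, 78.2]
tool_rot: [0.001, 0.905, 0.426, -0.004]
wrist_force: [-0.8, 1.2, 3.1]
width: 39.9
yaw 50.48 F [-0.8  1.2  3.1] M [ 0.26  0.33 -0.04]
```

Wiggle in yaw with about 10 N down.

```bash
python3 -m inch '[{"hand":0.4,"slide":[0,0,-2],"spin":0},{"hand":0.4,"slide":[1,1,-2.5],"spin":2},{"hand":0.4,"slide":[-1,-1,-2.5],"spin":0},{"hand":0.4,"slide":[0,0,-2.5],"spin":-3},{"hand":0.4,"slide":[1,-1,-2.5],"spin":-5},{"hand":0.4,"slide":[-1,1,-2.5],"spin":-3},{"hand":0.4,"slide":[0,0,-2.5],"spin":-1},{"hand":0.4,"slide":[0,0,-2.5],"spin":-1}]' 15; python3 m.py
```

```text
time_s: 49.28
position: [532.0, -131.0, 77.7]
tool_rot: [0.001, 0.908, 0.418, -0.003]
wrist_force: [-4.8, 5.1, 11.3]
width: 40.1
yaw 49.45 F [-4.8  5.1 11.3] M [ 0.85  1.08 -0.21]
```

```bash
python3 -m inch '[{"hand":0.4,"slide":[0,0,1.5],"spin":-1},{"hand":0,"slide":[0,0,1.5],"spin":-1},{"hand":-0.3,"slide":[0,0,1.5],"spin":-1},{"hand":-0.3,"slide":[0,0,1.5],"spin":-1},{"hand":-0.3,"slide":[0,0,30],"spin":-1},{"hand":0.5,"slide":[0,0,40],"spin":-1},{"hand":1,"slide":[25,28,40],"spin":-1},{"hand":1,"slide":[45,53,20],"spin":-1},{"hand":1,"slide":[45,53,-3],"spin":-1},{"hand":1,"slide":[45,53,-3],"spin":-1}]' 15
python3 -m inch '[{"hand":1,"slide":[0,0,-2],"spin":0},{"hand":1,"slide":[0,0,-2],"spin":0}]'
python3 -m inch '[{"hand":1,"slide":[0,0,-1],"spin":0},{"hand":1,"slide":[0,0,-1],"spin":0}]'
python3 -m inch '[{"hand":1,"slide":[0,0,-1],"spin":0},{"hand":1,"slide":[0,0,-1],"spin":0}]'
```

```text
time_s: 50.52
position: [575.5, -77.2, 72.5]
tool_rot: [-0.001, 0.912, 0.411, -0.005]
wrist_force: [0.1, -1.1, -0.0]
width: 14.4
time_s: 50.78
position: [577.2, -78.4, 72.6]
tool_rot: [0.001, 0.912, 0.41, -0.004]
wrist_force: [1.7, -2.0, 3.4]
width: 0.7
time_s: 51.02
position: [577.6, -78.8, 72.4]
tool_rot: [0.001, 0.912, 0.41, -0.003]
wrist_force: [0.8, -1.1, 4.8]
width: 0.2
time_s: 51.28
position: [578.0, -78.7, 72.0]
tool_rot: [0.002, 0.912, 0.41, -0.003]
wrist_force: [-0.2, 0.6, 6.1]
width: 0.6
```

Still 72.4. I'll grip both levers together with light force, jaws tangential. That lines them up and lets me shake the stack in yaw with no vertical load.

```bash
python3 -m inch '[{"hand":0.3,"slide":[0,0,12],"spin":0},{"hand":0.15,"slide":[0,0,12],"spin":0},{"hand":0.15,"slide":[0,0,12],"spin":0},{"hand":0.15,"slide":[0,0,-10],"spin":0},{"hand":0.15,"slide":[0,0,-30],"spin":0},{"hand":0.15,"slide":[0,0,-30],"spin":0},{"hand":0.8,"slide":[0,0,-30],"spin":0},{"hand":0.8,"slide":[0,0,-30],"spin":0},{"hand":0.8,"slide":[0,0,-30],"spin":0}]' 6; python3 m.py
python3 -m inch '[{"hand":0.8,"slide":[-2,1.6,0],"spin":2},{"hand":0.8,"slide":[-2,1.6,0],"spin":2},{"hand":0.8,"slide":[2,-1.6,0],"spin":-2},{"hand":0.8,"slide":[3,-2.4,0],"spin":-3},{"hand":0.8,"slide":[0,0,0],"spin":0},{"hand":0.8,"slide":[0,0,0],"spin":0}]' 6; python3 m.py
```

```text
time_s: 52.4
position: [578.3, -78.7, 42.6]
tool_rot: [0.002, 0.912, 0.41, -0.002]
wrist_force: [-1.2, 1.1, 1.2]
width: 13.4
yaw 48.42 F [-1.2  1.1  1.2] M [ 0.23  0.3  -0.02]
time_s: 53.15
position: [577.9, -78.4, 42.6]
tool_rot: [0.001, 0.912, 0.41, -0.003]
wrist_force: [-1.3, 0.6, 0.1]
width: 11.7
yaw 48.39 F [-1.3  0.6  0.1] M [0.24 0.28 0.  ]
```

Both levers close to 11.7 mm between the jaws, so they are exactly aligned. Release and re-probe.

```bash
python3 -m inch '[{"hand":0.5,"slide":[0,0,0],"spin":0},{"hand":0.3,"slide":[0,0,0],"spin":0},{"hand":0.2,"slide":[0,0,0],"spin":0},{"hand":0.2,"slide":[0,0,40],"spin":0},{"hand":1,"slide":[0,0,40],"spin":0},{"hand":1,"slide":[0,0,40],"spin":0},{"hand":1,"slide":[0,0,34],"spin":0},{"hand":1,"slide":[0,0,30],"spin":0},{"hand":1,"slide":[0,0,30],"spin":0}]' 6
python3 -m inch '[{"hand":1,"slide":[0,0,-1],"spin":0},{"hand":1,"slide":[0,0,-1],"spin":0}]'
python3 -m inch '[{"hand":1,"slide":[0,0,-1],"spin":0},{"hand":1,"slide":[0,0,-1],"spin":0}]'
```

```text
time_s: 54.28
position: [578.2, -78.8, 72.5]
tool_rot: [0.002, 0.912, 0.41, -0.003]
wrist_force: [0.2, -2.4, 3.0]
width: 0.3
time_s: 54.52
position: [578.8, -79.1, 72.0]
tool_rot: [0.002, 0.912, 0.41, -0.002]
wrist_force: [0.7, 0.6, 3.3]
width: 0.7
time_s: 54.78
position: [579.3, -79.1, 71.6]
tool_rot: [0.003, 0.912, 0.41, -0.002]
wrist_force: [-0.1, -0.3, 5.9]
width: 0.6
```

Lever side is still about 1.5 mm proud. One last settling attempt in the time left: grip both levers more firmly and shake them tangentially and radially against the stops.

```bash
python3 -m inch '[{"hand":0.3,"slide":[0,0,12],"spin":0},{"hand":0.15,"slide":[0,0,12],"spin":0},{"hand":0.15,"slide":[0,0,12],"spin":0},{"hand":0.15,"slide":[-1,0,-10],"spin":0},{"hand":0.15,"slide":[-1,0.5,-29],"spin":0},{"hand":0.15,"slide":[-1,0.5,-29],"spin":0},{"hand":0.9,"slide":[-1,0.5,-29],"spin":0},{"hand":0.9,"slide":[-1,0.5,-29],"spin":0},{"hand":0.9,"slide":[-1,0.5,-29],"spin":0}]' 15; python3 m.py
python3 -m inch '[{"hand":0.9,"slide":[3,3,0],"spin":0},{"hand":0.9,"slide":[-3,-3,0],"spin":0},{"hand":0.9,"slide":[-4,3.2,0],"spin":3},{"hand":0.9,"slide":[-4,3.2,0],"spin":3},{"hand":0.9,"slide":[4,-3.2,0],"spin":-3},{"hand":0.9,"slide":[6,-5,0],"spin":-5},{"hand":0.9,"slide":[6,-5,0],"spin":-5},{"hand":0.9,"slide":[1,-1,0],"spin":-1},{"hand":0.9,"slide":[0,0,0],"spin":0},{"hand":0.9,"slide":[0,0,0],"spin":0}]' 15; python3 m.py
```

```text
time_s: 55.9
position: [578.7, -78.8, 43.3]
tool_rot: [0.003, 0.912, 0.41, -0.001]
wrist_force: [-1.9, 1.4, 0.8]
width: 13.7
yaw 48.39 F [-1.9  1.4  0.8] M [0.29 0.31 0.  ]
time_s: 57.15
position: [578.3, -78.5, 43.1]
tool_rot: [0.002, 0.912, 0.409, -0.002]
wrist_force: [-2.0, 1.5, 0.4]
width: 12.0
yaw 48.3 F [-2.   1.5  0.4] M [ 0.39  0.49 -0.18]
```

```bash
python3 -m inch '[{"hand":0.5,"slide":[0,0,0],"spin":0},{"hand":0.3,"slide":[0,0,0],"spin":0},{"hand":0.2,"slide":[0,0,0],"spin":0},{"hand":0.2,"slide":[0,0,40],"spin":0},{"hand":1,"slide":[-4,-4,40],"spin":0},{"hand":1,"slide":[-6,-7,40],"spin":0},{"hand":1,"slide":[-6,-7,33],"spin":0},{"hand":1,"slide":[-6,-7,30],"spin":0},{"hand":1,"slide":[-6,-7,30],"spin":0}]' 6
python3 -m inch '[{"hand":1,"slide":[0,0,-1],"spin":0},{"hand":1,"slide":[0,0,-1],"spin":0}]'
python3 -m inch '[{"hand":1,"slide":[0,0,-1],"spin":0},{"hand":1,"slide":[0,0,-1],"spin":0}]'
```

```text
time_s: 58.28
position: [572.4, -85.7, 72.8]
tool_rot: [0.002, 0.912, 0.409, -0.002]
wrist_force: [-0.3, -0.9, 1.3]
width: 0.7
time_s: 58.52
position: [572.9, -85.8, 72.3]
tool_rot: [0.003, 0.912, 0.409, -0.002]
wrist_force: [-0.6, -0.1, 4.9]
width: 0.7
time_s: 58.78
position: [573.4, -85.9, 72.1]
tool_rot: [0.003, 0.912, 0.409, -0.001]
wrist_force: [-1.1, -1.0, 6.1]
width: 0.6
```

```bash
python3 -m inch '[{"hand":1,"slide":[0,0,45],"spin":0},{"hand":1,"slide":[-15,-16,48],"spin":0},{"hand":1,"slide":[-30,-32,45],"spin":0},{"hand":1,"slide":[-30,-32,36],"spin":0},{"hand":1,"slide":[-30,-32,33],"spin":0},{"hand":1,"slide":[-30,-32,33],"spin":0}]'
python3 -m inch '[{"hand":1,"slide":[0,0,-3],"spin":0},{"hand":1,"slide":[0,0,-7],"spin":0},{"hand":1,"slide":[0,0,-7],"spin":0}]'
```

```text
time_s: 59.52
position: [542.5, -118.9, 105.3]
tool_rot: [0.003, 0.912, 0.409, -0.003]
wrist_force: [-7.2, -2.8, 11.5]
width: 0.8
time_s: 59.9
position: [543.1, -119.0, 104.5]
tool_rot: [0.002, 0.912, 0.41, -0.004]
wrist_force: [-19.1, 7.1, 44.5]
width: 0.2
```

```bash
python3 -m inch '[{"hand":1,"slide":[0,0,20],"spin":0},{"hand":0,"slide":[0,0,70],"spin":0},{"hand":0,"slide":[0,20,110],"spin":0},{"hand":0,"slide":[0,20,110],"spin":0}]'
python3 - <<'E'
from h import *
s=robot.capture("scene");a=cv2.imread("pics/s11.png");d=cv2.absdiff(s,a).max(2)
d[150:290,190:330]=0;print("changed px outside riser",(d>60).sum())
for n,z in(("puck",9),("objective",26),("specimen_tray",12)):
    for t in robot.cut_out("scene",n)[:1]: print(n,np.round(t["centre"]),round(t["confidence"],2))
print(robot.sense()["time_s"],robot.close_job())
E
```

```text
time_s: 60.4
position: [544.6, -98.7, 216.7]
tool_rot: [0.004, 0.912, 0.41, -0.002]
wrist_force: [0.5, -0.1, -0.2]
width: 27.4
changed px outside riser 4358
puck [281. 300.] 0.7
objective [125. 270.] 0.76
specimen_tray [377. 288.] 0.85
the job is handed in; nothing more can be done
60.6 None
```

I built up the riser and handed the job in at 60.6 s, but I can't confirm that either collar is fully home. The upper collar still measured slightly high on its lever side.

**What I did**
- **Lower collar:** I pushed it clockwise by its lever, with the fingers loose around it, from about 87° to about 46°. There it was stopped.
- **Upper collar:** I carried it by the neck, turned it about 175°, lowered it over the pin with its lever above the lower one, and let go.
- **Regrips:** I regripped the neck and both levers several times to settle the stack.

**Checks that agreed**
- **Turning:** The stack turned only about 10° between stops. That fits lugs caught in both sets of notches.
- **Levers:** Both closed together to about 12 mm between the jaws, so they are one above the other.
- **Height on the far side:** The plate edge opposite the lever touched at about 66 mm, which is the home height.
- **Bystanders:** The puck, objective and tray were still found where they started, within a few pixels. The wash bottle was not rechecked. The final picture did show changes outside the riser area, which I did not look into; the arm had also moved between the two pictures.

**Checks that disagreed**
- **Upper collar height:** Its lever side touched about 2 mm high (72 mm against 70 home and 76 out of index). The neck was about 1 mm high. That is a tilt of about 1°.
- **Attempts to level it:** Wiggling and shaking changed nothing. Pressing with up to 45 N only sank it briefly, and after the press on the lever it came back up. I did not re-probe after the last press.
- **Lower lever height:** It had touched at about 52 mm, against 54 home. The lower collar may therefore have been tilted when the upper one went on. I could not tell which of the two joints causes the remaining tilt.

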